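# Swap the saddle screens of a clip-covered filter box

### The arm

A 6-joint arm with a two-finger parallel gripper is mounted at the origin on a cart in front of the work surface, level with it; the furniture and walls round the work are solid. World frame = base frame: x ahead of the robot, y to its left, z up, the work surface at z = 0. Lengths are in m, angles in rad, forces in N, time in s.
With the tool pointing down it reaches from about 0.3 to 0.95 m from the base axis. Payload 3.1 kg.
Tool frame: the origin (TCP) lies midway between the tips of the shut fingers; the grasp point (between the pads) lies 19 mm behind it (ctrl.hold_point_z is the distance from the TCP to the grasp point, in m); z points along the fingers, y is the line along which they close (so a half turn about z gives the same grasp; the last joint's range is limited). The gripper opens to 85 mm and grips with 20 to 120 N. Pads are 22 mm wide; open, the fingers measure 114 mm over their backs; the gripper's body (76 mm by 85 mm) begins 54 mm behind the grasp point. The pads swing forward as they close: fully open they stand 13 mm farther back than shut.
Start: joints at [1.206, 0.308, 1.634, -0, 1.2, -0.07], TCP at [0.182, 0.598, 0.231] pointing down, gripper open.
Joint ranges: [-3.06, 3.06], [-0.79, 1.96], [0.05, 2.63], [-1.19, 4.34], [0.05, 2.64], [-2.94, 2.94]. Speed limits (rad/s): [2.79, 2.79, 3.14, 3.14, 3.14, 3.14].

### API

Orientations are given as a unit quaternion [w, x, y, z].
In Python, from rig import ctrl gives the robot as it stands.
- The arm moves only by the tool carry_out, never from a script. Its argument "targets" is a list of rows, each a list of 7 numbers: the turn, a rotation vector about the tool's x, y, z in degrees, then the shift along the tool's x, y, z in cm, then the closure, from 0 (fully open) to 1 (shut). A call has 1 to 8 rows; each row shifts and turns the commanded pose from where the row before left it, along the tool's axes as they then stand; what a row does not reach is not made up. A row lasts 1/12 s, in which the tool goes at most 41.7 mm and 7.16 degrees, less where a joint would pass 70% of its speed; a pose out of reach is approached as far as the arm can. A call with a gripper value outside its range is refused whole. The fingers move at their own pace and stop on an object; "squeeze" is the grip in N (left out, the last holds). Time passes only in rows, so rows that do not move let the fingers close. It gives the time, the measured TCP pose, the force, the opening and the grip force at its end, in the units of the state.
- ctrl.get_state(): the state, without advancing time (a new reading comes with each control period).
- ctrl.read_camera(name): name is "scene" or "top"; returns the picture (420x560x3 uint8, red, green, blue); there is no depth.
- ctrl.camera_model(name): a dict with "K" (3x3 intrinsics, pixels), "R" (3x3) and "t" (3): a world point X has camera coordinates R X + t. Camera axes: x right, y down, z forward; pixel columns grow to the right and rows downward; lengths in m; the calibration is good to about 2 mm. A picture is of the moment at which its call begins. camera_model takes no time and is no camera call.
- ctrl.job_done(): hands the job in; it is judged then, once.
The state is a dict: "time": time; "joint_pos": joint angles; "qvel": joint speeds; "tau": joint torques, N m; "position": TCP position; "tool_rot": TCP orientation; "force": force on the tool from outside, world axes, zero at the start; "wrist_torque": the same for the moment, N m; "gripper_width": finger opening in m; "grasp_force": force on a finger pad.
Only numpy, scipy, OpenCV 4.12 (cv2) and the standard library are available. Lean on these libraries where they do the work, as an engineer would, in place of code of your own. Each camera call takes 0.05 s, during which the arm holds its last target. There are 200 camera calls.

### The job

Change the screens of the grey filter box: squeeze the two blue snap tabs of its white cover together, lift the cover off and set it down, right way up and let go, on the middle of the black rubber mat. Hang every used screen (orange grip) astride the drying rail, and stand every clean screen (green grip) in an empty bay on the floor of the box. Then put the cover back on the box so that it sits level and fully down all round, with both tabs snapped out again; do not knock the glass beaker over.

Things in the scene. Friction and masses are not known exactly. Their poses are not given: they have to be found in the camera images.
- filter_box: Fixed grey open-topped box, outside 106 (x) x 216 (y) x 118 mm high; origin at centre of underside, z up. Walls and floor 5 thick. Two floor ribs (4 wide, tops at z = 13) at y = -31, +31 part it into three bays. At the middle of each long wall, flush with the rim, a lip (6 inward, 44 along y, 5 thick; 84 between both) catches the hooks. Box and mat may change places. Two or three bays hold used screens.
- bay_0 (a point): Centre of the right (box -y) bay of the filter box, on the floor (5 above the box's underside); box axes. A screen stands here with its ridge along x; room 96 (x) x 58 (y) mm. It may be empty or hold a used screen.
- bay_1 (a point): Centre of the middle bay of the filter box, on the floor (5 above the box's underside); box axes. A screen stands here with its ridge along x; room 96 (x) x 58 (y) mm. It may be empty or hold a used screen.
- bay_2 (a point): Centre of the left (box +y) bay of the filter box, on the floor (5 above the box's underside); box axes. A screen stands here with its ridge along x; room 96 (x) x 58 (y) mm. It may be empty or hold a used screen.
- box_rim (a point): Centre of the box's mouth, level with the top of its rim (118 mm above the box's origin), with the box's axes. The cover's origin comes here when it is seated.
- cover: Loose white clip-on cover, clipped on the box at the start: plate 110 (x) x 220 (y) x 5 mm, about 200 g; origin at centre of the plate's underside, z up; same after a half turn. Four tapered feet at x +-41, y +-96 (10 diameter, 16 long, below the plate) enter the box with 2 to spare and carry it on a flat surface. Lift, carry and fit it by the squeezed tabs; let go, they spring out and catch.
- tabs (a point): Point midway between the two blue snap tabs on the cover's top, 22 mm above the cover's origin, cover axes. Each tab: 30 wide (y), 8 thick, from 5.5 to 39.5 above the origin; outer faces 56 apart along x. Squeeze them together along x until they stop (42 apart, a stiff stop): their hooks, 13 below the plate, then clear the lips by 2.5. With tabs out, the hooks would rest on the lips, cover 13 too high.
- tab_near (a joint): Travel of the tab at the cover's -x side, m: 0 sprung out, 0.007 fully squeezed in. Spring force 3 N at 0, 6.5 N at 0.007.
- tab_far (a joint): The same for the tab at the cover's +x side.
- mat: Fixed black rubber mat, 125 (x) x 240 (y) x 3 thick, origin at the centre of its underside. The cover is parked on it with its long side along the mat's y.
- drying_rail: Fixed steel drying rail: a level bar, 12 diameter, along the rail's y, between two posts 350 apart (16 diameter, on round feet of 70 diameter). Origin on the worktop under the middle of the bar, z up.
- drying_rail_mid (a point): Middle of the bar, on its axis, 120 above the worktop; y along the bar. Room for three screens side by side, for example at y = -105, 0 and +105.
- used_0: Used screen (orange grip), may be absent. Two mesh panels splayed like an A under a ridge. Origin midway between the feet at their underside; x along ridge (70 mm), z up. Feet 46 over outsides, 34 inside. Ridge underside, which rests on a bar, z = 70 (gap there 13). Grip fin on top: 50 along x, 12 thick, z 75 to 101; hold it across. 90 g, upright-stable. Starts in a bay of the box.
- used_1: Used screen (orange grip), may be absent. Two mesh panels splayed like an A under a ridge. Origin midway between the feet at their underside; x along ridge (70 mm), z up. Feet 46 over outsides, 34 inside. Ridge underside, which rests on a bar, z = 70 (gap there 13). Grip fin on top: 50 along x, 12 thick, z 75 to 101; hold it across. 90 g, upright-stable. Starts in a bay of the box.
- used_2: Used screen (orange grip), may be absent. Two mesh panels splayed like an A under a ridge. Origin midway between the feet at their underside; x along ridge (70 mm), z up. Feet 46 over outsides, 34 inside. Ridge underside, which rests on a bar, z = 70 (gap there 13). Grip fin on top: 50 along x, 12 thick, z 75 to 101; hold it across. 90 g, upright-stable. Starts in a bay of the box.
- clean_0: Clean screen (green grip), may be absent. Two mesh panels splayed like an A under a ridge. Origin midway between the feet at their underside; x along ridge (70 mm), z up. Feet 46 over outsides, 34 inside. Ridge underside, which rests on a bar, z = 70 (gap there 13). Grip fin on top: 50 along x, 12 thick, z 75 to 101; hold it across. 90 g, upright-stable. Starts on the worktop left of box and mat.
- clean_1: Clean screen (green grip), may be absent. Two mesh panels splayed like an A under a ridge. Origin midway between the feet at their underside; x along ridge (70 mm), z up. Feet 46 over outsides, 34 inside. Ridge underside, which rests on a bar, z = 70 (gap there 13). Grip fin on top: 50 along x, 12 thick, z 75 to 101; hold it across. 90 g, upright-stable. Starts on the worktop left of box and mat.
- beaker: Loose glass beaker, 50 diameter, 59 high, a bystander at the back right of the worktop; origin at the centre of its underside. Leave it standing.
Not all that is in view belongs to the job. Leave any red look-alike of the clean_0 alone.

How it is judged:
By the outcome, as a careful person would: the job done as asked, in the order asked, and still so for the second after the job is handed in, with the robot touching nothing.
Of used_0, used_1, used_2 only 2 to 3 are there at a start; the rules pass over those that are not, and their reading is None.
Of clean_0, clean_1 only 1 to 2 are there at a start; the rules pass over those that are not, and their reading is None.
At some moment in a run one of clean_0, clean_1 may be knocked a few centimetres aside while the robot is not near it.
It also fails if it takes over 210 s, if anything falls off the work surface, if the arm or the gripper's body presses on something with over 40 N, if the wrist force passes 120 N, or if a joint passes its speed limit or range.

## Working session

There is one attempt and no reset: what is moved stays moved. The work goes in short steps, Python scripts to look and compute and a tool call to move; the robot and the scene stay as the last step left them, time stands still between calls to the robot, and variables do not carry over. Pictures are saved under pics/ and viewed, at most 19 in all, crops included, and the job is handed in when it is done.

Besides the shell and the picture viewer there is one more tool, called by a JSON object that holds its "name" and its "arguments", one argument or row to a line. carry_out: Moves the arm, as the interface text tells. Its arguments: {"type":"object","properties":{"targets":{"type":"array","items":{"type":"array","items":{"type":"number"}}},"squeeze":{"type":"number"}},"required":["targets"]}

```bash
ls; mkdir -p pics; python3 - <<'E'
from rig import ctrl
import cv2,numpy as np
for n in("scene","top"):
    im=ctrl.read_camera(n); cv2.imwrite(f"pics/{n}0.png",im[:,:,::-1])
    m=ctrl.camera_model(n); print(n,np.round(m["K"],1).tolist(),np.round(m["R"],3).tolist(),np.round(m["t"],3).tolist(),"C",np.round(-np.array(m["R"]).T@np.array(m["t"]),3))
print(ctrl.get_state())
E
```

```text
pics
scene [[398.0, 0.0, 273.2], [0.0, 398.0, 212.0], [0.0, 0.0, 1.0]] [[0.853, -0.521, -0.016], [-0.402, -0.639, -0.656], [0.332, 0.566, -0.755]] [-0.547, 0.293, 0.923] C [ 0.278 -0.62   0.881]
top [[499.6, 0.0, 280.4], [0.0, 499.6, 214.4], [0.0, 0.0, 1.0]] [[-0.095, -0.995, -0.004], [-0.95, 0.092, -0.3], [0.299, -0.025, -0.954]] [0.011, 0.615, 1.333] C [ 0.187 -0.013  1.456]
{'time': 0.1, 'joint_pos': array([ 1.20629039e+00,  3.08948573e-01,  1.63505886e+00,  1.45157725e-05,
        1.19971920e+00, -6.97272998e-02]), 'qvel': array([-0.00121268, -0.00164703, -0.0025318 , -0.00127285,  0.00095069,
        0.00212897]), 'tau': array([-5.06823781e-04, -4.16404796e+01, -2.77645755e+01, -9.16759268e-05,
        3.95681622e-03,  2.45091158e-06]), 'position': array([0.18134935, 0.59732487, 0.23014303]), 'tool_rot': array([-2.36448387e-04,  1.46858787e-01,  9.89156893e-01, -1.04048599e-03]), 'force': array([-0.04349863,  0.17543159, -0.32385066]), 'wrist_torque': array([ 0.01521524, -0.02657317, -0.03314913]), 'grasp_force': 0.0, 'gripper_width': 0.0854392118069231}
```

View pics/scene0.png

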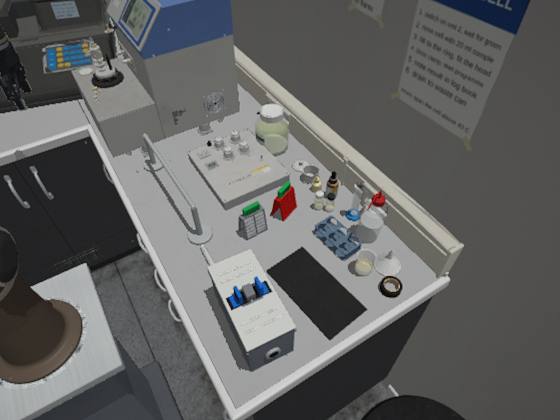

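View pics/top0.png

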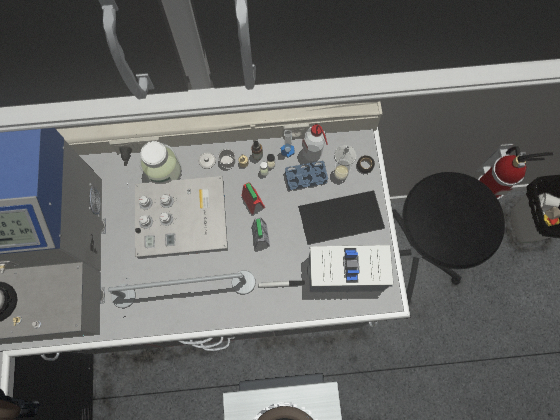

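The scene picture shows the box with its white cover at (250,300), blue tabs at (232,298) and (262,285), and the mat at (317,290). A green-gripped grey screen stands at (253,220), a red-bodied one at (285,203), the rail runs from (150,140) to (198,230), and the beaker is at (364,264). 
Candidates for the clean screen: grey body with green grip at scene (253,220) / top (260,233), and red body with green grip at scene (285,203) / top (252,197). I choose the grey one and will check it in a crop.

```bash
cat > h.py <<'E'
from rig import ctrl
import cv2,numpy as np
M={n:{k:np.array(v,float) for k,v in ctrl.camera_model(n).items() if k in "KRt"} for n in("scene","top")}
def cast(n,uv,z):
    m=M[n];C=-m["R"].T@m["t"];d=m["R"].T@np.linalg.inv(m["K"])@np.array([uv[0],uv[1],1.]);return C+d*(z-C[2])/d[2]
def proj(n,X):
    m=M[n];p=m["K"]@(m["R"]@np.array(X,float)+m["t"]);return p[:2]/p[2]
def tri(a,b):  # pixel in scene, pixel in top
    A=[];B=[]
    for n,uv in(("scene",a),("top",b)):
        m=M[n];C=-m["R"].T@m["t"];d=m["R"].T@np.linalg.inv(m["K"])@np.array([uv[0],uv[1],1.]);d/=np.linalg.norm(d)
        P=np.eye(3)-np.outer(d,d);A.append(P);B.append(P@C)
    return np.linalg.lstsq(np.vstack(A),np.hstack(B),rcond=None)[0]
def hsv(im): return cv2.cvtColor(im,cv2.COLOR_RGB2HSV)
COL={"green":((50,120,50),(80,255,255)),"blue":((105,150,60),(125,255,255)),"orange":((6,150,120),(20,255,255)),"red":((0,170,80),(4,255,255))}
def blobs(im,c,amin=15):
    k=cv2.inRange(hsv(im),*COL[c]) if isinstance(c,str) else c
    cs,_=cv2.findContours(k,cv2.RETR_EXTERNAL,cv2.CHAIN_APPROX_NONE)
    return [x for x in cs if cv2.contourArea(x)>=amin]
def rect(n,c,z):   # contour -> centre, size, yaw of long axis (world), on plane z
    w=np.array([cast(n,p[0],z)[:2] for p in c],np.float32)
    (cx,cy),(a,b),_=r=cv2.minAreaRect(w*1000); q=cv2.boxPoints(r)
    e=max((q[1]-q[0],q[2]-q[1]),key=np.linalg.norm); yaw=np.degrees(np.arctan2(e[1],e[0]))%180
    return np.round([cx,cy,max(a,b),min(a,b),yaw],1)
def snap(n,name=None):
    im=ctrl.read_camera(n)
    if name: cv2.imwrite(f"pics/{name}.png",im[:,:,::-1])
    return im
def crop(im,x0,y0,x1,y1,f,name):
    cv2.imwrite(f"pics/{name}.png",cv2.resize(im[y0:y1,x0:x1,::-1],None,fx=f,fy=f,interpolation=cv2.INTER_CUBIC))
E
python3 - <<'E'
from h import *
s=cv2.imread("pics/scene0.png")[:,:,::-1].copy();t=cv2.imread("pics/top0.png")[:,:,::-1].copy()
a=cv2.resize(s[185:365,200:375,::-1],None,fx=3.2,fy=3.2,interpolation=cv2.INTER_CUBIC);cv2.imwrite("pics/c1.png",a)
for n,im in(("scene",s),("top",t)):
    for c,z in(("green",.101),("blue",.1575),("orange",.101)):
        for b in blobs(im,c,8): print(n,c,cv2.boundingRect(b),rect(n,b,z))
    g=hsv(im)
    k=((g[:,:,2]>190)&(g[:,:,1]<40)).astype(np.uint8)*255
    for b in blobs(im,k,1500): print(n,"white",cv2.boundingRect(b),rect(n,b,.123))
    k=(g[:,:,2]<45).astype(np.uint8)*255
    for b in blobs(im,k,1500):
        if cv2.contourArea(b)<8000: print(n,"black",cv2.boundingRect(b),rect(n,b,.003))
E
```

```text
scene green (243, 202, 17, 14) [578.4   6.4  54.6  25.4   2.6]
scene green (278, 181, 12, 17) [687.4  19.8  63.9  20.1  22.3]
scene blue (229, 286, 14, 22) [ 411.8 -230.8   44.5   26.3   85. ]
scene blue (255, 277, 14, 19) [ 468.8 -235.    44.4   21.6   83.6]
scene blue (436, 0, 84, 34) [1940.9  405.8  388.   174.8   92.5]
scene blue (119, 0, 36, 45) [ 659.4 1139.5  419.4  124.    58.5]
scene white (208, 250, 88, 101) [ 446.1 -211.3  243.2  107.5   85.5]
scene white (0, 125, 449, 295) [ 336.3   16.8 1241.1  471.7  118.1]
scene black (361, 395, 104, 25) [ 625.8 -560.   205.3   45.5  148.4]
scene black (253, 298, 178, 122) [ 593.5 -445.9  499.8   85.3    0. ]
scene black (267, 248, 99, 92) [ 617.3 -234.1  235.7  121.5   96.8]
top green (257, 219, 5, 16) [581.8  16.4  44.9   9.4   2.2]
top green (246, 184, 11, 14) [693.   30.3  46.5   9.6  22.8]
top blue (346, 251, 11, 4) [ 469.8 -222.8   26.5    8.2   84.5]
top blue (287, 146, 7, 10) [778.  -93.4  31.3  11.1 146.7]
top white (223, 382, 118, 38) [105.6  -1.7 287.6  87.6  89.9]
top white (310, 245, 83, 41) [ 443.6 -223.1  218.   108.    85.4]
top white (1, 127, 409, 268) [ 349.3   78.6 1228.3  488.7  117.1]
top white (0, 61, 560, 64) [ 994.   -95.1 1710.1   63.6   90. ]
top black (0, 351, 97, 69) [214.2 631.9 267.5 177.6  84.6]
top black (403, 172, 102, 113) [ 579.2 -572.   305.1  304.7   32.1]
top black (365, 0, 195, 44) [1279.1 -750.9  682.9  177.5   84.3]
top black (0, 0, 78, 58) [1415.8  720.3  264.1  244.1   94.1]
```

View pics/c1.png

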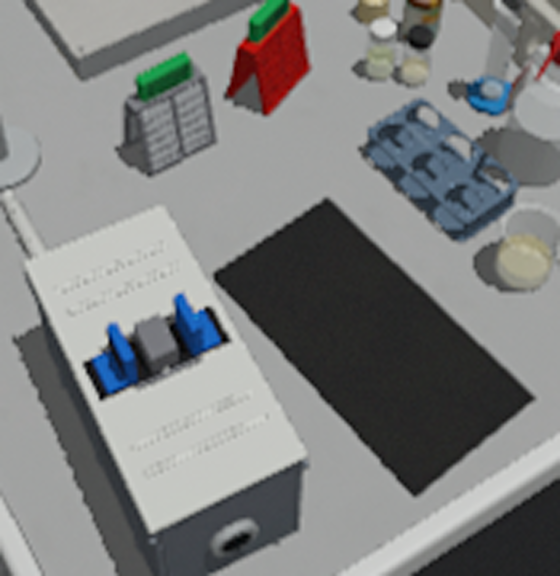

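The crop confirms that the grey-bodied screen with the green grip (crop 163,75) is the clean one, and the red-bodied one (crop 268,20) is the decoy. The box cover, blue tabs and mat are all clear.

```bash
cat >> h.py <<'E'
from scipy.spatial.transform import Rotation as Ro
def tool():
    s=ctrl.get_state();q=s["tool_rot"];return s,Ro.from_quat([q[1],q[2],q[3],q[0]])
def plan(pos,yaw=None,Rcur=None,p=None):
    """turn (deg, tool rotvec) to point down with tool y at yaw (mod 180), and shift in the *target* tool axes (cm)"""
    s,R=tool()
    p=s["position"] if p is None else np.array(p)
    ya=np.degrees(np.arctan2(*R.as_matrix()[1::-1,1]))
    if yaw is None: T=R;rv=np.zeros(3)
    else:
        d=(yaw-ya+90)%180-90; a=np.radians(ya+d)
        y=np.array([np.cos(a),np.sin(a),0]);z=np.array([0,0,-1.]);T=Ro.from_matrix(np.c_[np.cross(y,z),y,z])
        rv=np.degrees((R.inv()*T).as_rotvec())
    sh=T.as_matrix().T@(np.array(pos)-p)*100
    print("yaw now %.1f turn"%ya,np.round(rv,2),"shift cm",np.round(sh,2))
E
python3 - <<'E'
from h import *
t=cv2.imread("pics/top0.png")[:,:,::-1].copy();s=cv2.imread("pics/scene0.png")[:,:,::-1].copy()
g=hsv(t)[:,:,2]
k=np.zeros_like(g);k[185:250,295:392]=(g[185:250,295:392]<60)*255
for b in blobs(t,k,1000): print("mat",cv2.boundingRect(b),rect("top",b,.003))
crop(t,95,255,275,315,4.4,"rail"); 
print("beaker",cast("top",(341,172),.03),"clean",cast("top",(259.5,227),.101))
for uv in((125,292),(243,280)): print(cast("top",uv,.12))
plan([.444,-.223,.30],-4.6)
E
```

```text
mat (300, 191, 84, 43) [ 618.8 -232.4  236.4  119.5   96.3]
beaker [ 0.75149217 -0.24757649  0.03      ] clean [0.57987886 0.01476322 0.101     ]
[0.42874765 0.38763615 0.12      ]
[0.43072077 0.07087098 0.12      ]
yaw now 73.1 turn [-1.100e-01  7.000e-02  7.771e+01] shift cm [-79.66  32.76  -6.99]
```

View pics/rail.png

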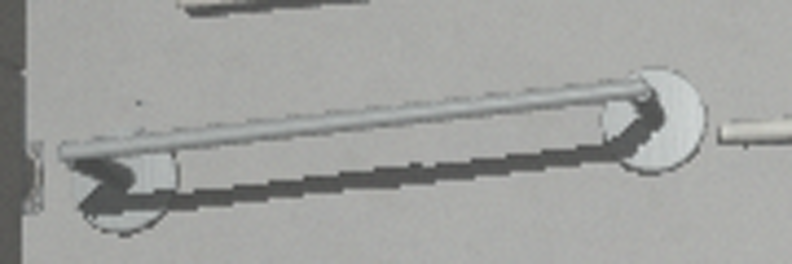

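The rail crop shows the bar from crop (62,152) to (645,90), with foot discs centred at (127,185) and (655,120).

```bash
python3 - <<'E'
from h import *
f=lambda x,y:(95+(x+.5)/4.4-.5,255+(y+.5)/4.4-.5)
for z,a,b in((.12,(62,152),(645,90)),(.006,(127,182),(655,120))):
    A,B=cast("top",f(*a),z),cast("top",f(*b),z);print(np.round([A,B,(A+B)/2],4).tolist(),np.linalg.norm(A-B),np.degrees(np.arctan2(*(A-B)[1::-1])) if 0 else np.degrees(np.arctan2((A-B)[1],(A-B)[0])))
# line fit of bar in scene image
s=cv2.imread("pics/scene0.png")[:,:,::-1].copy()
crop(s,130,120,220,250,4.4,"rail2")
for X in((.445,.39,.12),(.435,.05,.12)):print(proj("scene",X))
E
```

```text
[[0.4406, 0.4312, 0.12], [0.4446, 0.0747, 0.12], [0.4426, 0.2529, 0.12]] 0.3564608395717031 90.63992028829043
[[0.4382, 0.4262, 0.006], [0.4459, 0.077, 0.006], [0.4421, 0.2516, 0.006]] 0.34928597329812844 91.25052948735569
[149.74696547 141.20827379]
[192.51172801 215.02625919]
```

View pics/rail2.png

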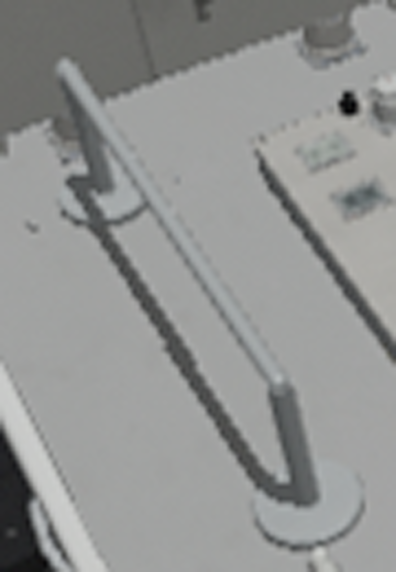

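{"name": "carry_out", "arguments": {
  "targets": [
    [0,0,7,0,0,0,0],
    [0,0,7,0,0,0,0],
    [0,0,7,0,0,0,0],
    [0,0,7,0,0,0,0],
    [0,0,7,0,0,0,0],
    [0,0,7,0,0,0,0],
    [0,0,7,0,0,0,0],
    [0,0,7,0,0,-1,0]
  ]
}}

```text
time: 0.77
position: [0.1809, 0.596, 0.2382]
tool_rot: [0.001, 0.596, 0.803, -0.003]
force: [-0.4, 0.9, -0.2]
gripper_width: 0.0852
grasp_force: 0.0
```

{"name": "carry_out", "arguments": {
  "targets": [
    [0,0,7,0,0,-1,0],
    [0,0,7,0,0,-1,0],
    [0,0,7.7,0,0,-1,0],
    [0,0,0,-1.5,0.6,-1,0],
    [0,0,0,-3.2,1.3,-0.5,0],
    [0,0,0,-3.2,1.3,-0.5,0],
    [0,0,0,-3.2,1.3,-0.5,0],
    [0,0,0,-3.2,1.3,-0.5,0]
  ]
}}

```text
time: 1.43
position: [0.2293, 0.4495, 0.3007]
tool_rot: [0.0, 0.731, 0.682, -0.001]
force: [0.8, 0.1, 0.0]
gripper_width: 0.0852
grasp_force: 0.0
```

{"name": "carry_out", "arguments": {
  "targets": [
    [0,0,0,-3.3,1.4,0,0],
    [0,0,0,-3.3,1.4,0,0],
    [0,0,0,-3.3,1.4,0,0],
    [0,0,0,-3.3,1.4,0,0],
    [0,0,0,-3.3,1.4,0,0],
    [0,0,0,-3.3,1.4,0,0],
    [0,0,0,-3.3,1.4,0,0],
    [0,0,0,-3.3,1.4,0,0]
  ]
}}

```text
time: 2.1
position: [0.3222, 0.1783, 0.301]
tool_rot: [0.0, 0.731, 0.682, -0.0]
force: [1.1, 0.0, -0.4]
gripper_width: 0.0853
grasp_force: 0.0
```

{"name": "carry_out", "arguments": {
  "targets": [
    [0,0,0,-3.3,1.3,0,0],
    [0,0,0,-3.3,1.3,0,0],
    [0,0,0,-3.3,1.3,0,0],
    [0,0,0,-3.3,1.3,0,0],
    [0,0,0,-3.3,1.3,0,0],
    [0,0,0,-3.3,1.3,0,0],
    [0,0,0,-3,1.3,0,0],
    [0,0,0,0,0,0,0]
  ]
}}

```text
time: 2.77
position: [0.3983, -0.0586, 0.3012]
tool_rot: [0.001, 0.734, 0.68, -0.001]
force: [0.4, 1.0, -0.2]
gripper_width: 0.0855
grasp_force: 0.0
```

```bash
python3 - <<'E'
from h import *
f=lambda x,y:(130+(x+.5)/4.4-.5,120+(y+.5)/4.4-.5)
A,B=cast("scene",f(67,66),.12),cast("scene",f(281,384),.12);print(np.round([A,B,(A+B)/2],4).tolist(),np.degrees(np.arctan2((A-B)[1],(A-B)[0])))
plan([.444,-.223,.20],-4.6)
s=ctrl.get_state();print(s["time"],s["position"])
E
```

```text
[[0.4433, 0.4287, 0.12], [0.4484, 0.0741, 0.12], [0.4458, 0.2514, 0.12]] 90.82480535390344
yaw now -4.4 turn [0.06 0.18 0.22] shift cm [-16.02   5.88  10.12]
2.7667 [ 0.39827577 -0.0586142   0.30123161]
```

{"name": "carry_out", "arguments": {
  "targets": [
    [0,0,0.2,-2,0.8,1,0],
    [0,0,0,-3.3,1.2,1,0],
    [0,0,0,-3.3,1.2,1,0],
    [0,0,0,-3.2,1.2,1.5,0],
    [0,0,0,-3.2,1.1,2,0],
    [0,0,0,-1,0.4,2,0],
    [0,0,0,0,0,0.5,0],
    [0,0,0,0,0,0,0]
  ]
}}

```text
time: 3.43
position: [0.4422, -0.2164, 0.2087]
tool_rot: [-0.003, 0.733, 0.68, -0.001]
force: [-0.2, 1.2, -0.4]
gripper_width: 0.0856
grasp_force: 0.0
```

```bash
python3 - <<'E'
from h import *
plan([.444,-.223,.124],-4.6)
im=snap("scene")
for b in blobs(im,"blue",8)[:6]: print(cv2.boundingRect(b),rect("scene",b,.1575))
t=snap("top");crop(im,190,230,310,330,4,"a");crop(t,290,210,410,310,4,"b")
a=np.hstack([cv2.imread("pics/a.png"),cv2.imread("pics/b.png")]);cv2.imwrite("pics/p1.png",cv2.resize(a,(800,333)))
E
```

```text
yaw now -4.3 turn [-0.32 -0.2   0.28] shift cm [-0.65  0.23  8.47]
(229, 286, 14, 22) [ 411.9 -230.7   45.4   25.4   80.8]
(254, 277, 15, 19) [ 468.2 -234.7   44.1   22.2   86.5]
(500, 0, 6, 5) [2073.2  425.6   46.3   19.4   31.2]
(436, 0, 93, 34) [1927.   355.1  396.4  314.5  146.2]
(119, 0, 36, 45) [ 659.4 1139.5  419.4  124.    58.5]
```

View pics/p1.png

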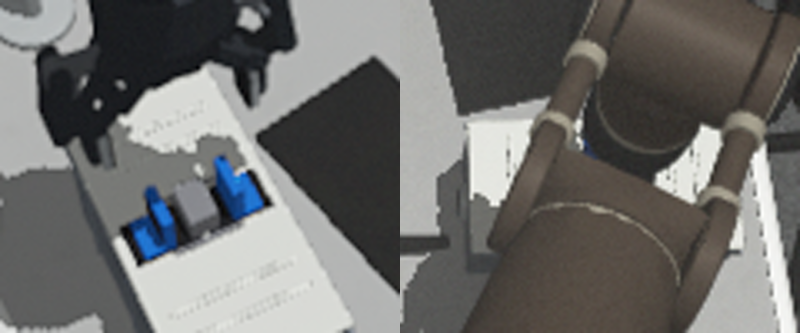

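The gripper hangs open above the tabs, with a finger on each side as planned. The blue tabs are at crop (158,222) and (238,190), with a grey stop block between them.

{"name": "carry_out", "arguments": {
  "targets": [
    [-0.2,-0.2,0.3,-0.6,0.2,0,0],
    [0,0,0,0,0,1.5,0],
    [0,0,0,0,0,2,0],
    [0,0,0,0,0,2,0],
    [0,0,0,0,0,2,0],
    [0,0,0,0,0,1,0],
    [0,0,0,0,0,0,0],
    [0,0,0,0,0,0,0]
  ]
}}

```text
time: 4.2
position: [0.4464, -0.224, 0.127]
tool_rot: [0.003, 0.734, 0.679, 0.0]
force: [-0.3, 0.9, 0.2]
gripper_width: 0.0855
grasp_force: 0.0
```

```bash
python3 - <<'E'
from h import *
plan([.444,-.223,.124],-4.6)
E
```

```text
yaw now -4.5 turn [0.24 0.22 0.09] shift cm [ 0.08 -0.25  0.3 ]
```

{"name": "carry_out", "arguments": {
  "targets": [
    [0.2,0.2,0,0,-0.1,0.3,0],
    [0,0,0,0,0,0,0.2],
    [0,0,0,0,0,0,0.3],
    [0,0,0,0,0,0,0.33],
    [0,0,0,0,0,0,0.36],
    [0,0,0,0,0,0,0.38],
    [0,0,0,0,0,0,0.4]
  ],
  "squeeze": 30
}}

```text
time: 4.78
position: [0.4458, -0.2245, 0.1243]
tool_rot: [0.001, 0.735, 0.678, 0.0]
force: [-1.5, 0.7, 4.8]
gripper_width: 0.0511
grasp_force: 4.2
```

{"name": "carry_out", "arguments": {
  "targets": [
    [0,0,0,0,0,0,0.45],
    [0,0,0,0,0,0,0.5],
    [0,0,0,0,0,0,0.6],
    [0,0,0,0,0,0,0.8],
    [0,0,0,0,0,0,0.8],
    [0,0,0,0,0,0,0.8]
  ]
}}

```text
time: 5.28
position: [0.4455, -0.2247, 0.1251]
tool_rot: [0.001, 0.735, 0.679, -0.0]
force: [-2.0, 1.3, 10.5]
gripper_width: 0.0406
grasp_force: 30.8
```

```bash
python3 - <<'E'
from h import *
plan([.444,-.223,.124],-4.6); s=ctrl.get_state(); print(s["wrist_torque"])
im=snap("scene");crop(im,190,220,330,330,5,"p2")
E
```

```text
yaw now -4.5 turn [0.05 0.05 0.05] shift cm [ 0.16 -0.16  0.11]
[ 0.17631261  0.47229464 -0.03641344]
```

View pics/p2.png

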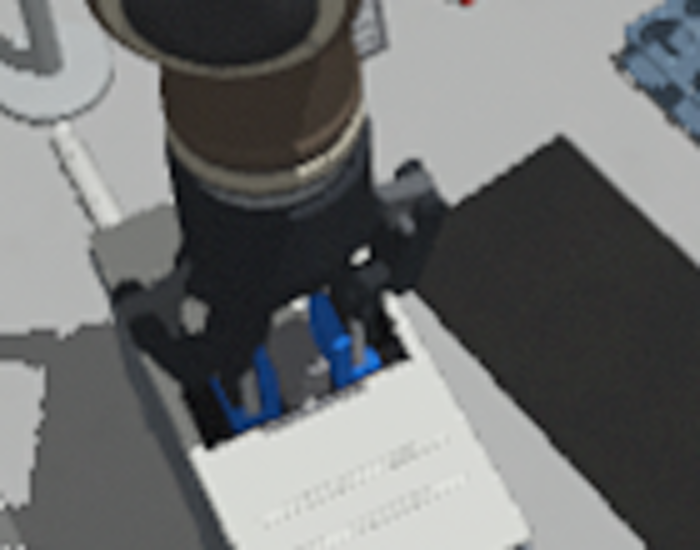

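The tabs are squeezed to 40.6 mm between the fingers (crop 265,380 and 340,340), so I lift now.

{"name": "carry_out", "arguments": {
  "targets": [
    [0,0,0,0,0,-0.3,0.8],
    [0,0,0,0,0,-0.4,0.8],
    [0,0,0,0,0,-0.6,0.8],
    [0,0,0,0,0,-1,0.8],
    [0,0,0,0,0,-1.5,0.8],
    [0,0,0,0,0,-1.5,0.8],
    [0,0,0,0,0,-1.2,0.8],
    [0,0,0,0,0,0,0.8]
  ],
  "squeeze": 40
}}

```text
time: 6.0
position: [0.4469, -0.2253, 0.1914]
tool_rot: [0.003, 0.735, 0.678, 0.001]
force: [1.8, -0.6, -1.1]
gripper_width: 0.0399
grasp_force: 41.6
```

```bash
python3 - <<'E'
from h import *
plan([.6195,-.2345,.18],6.5);s=ctrl.get_state();print(s["force"],s["wrist_torque"])
im=snap("scene");crop(im,180,200,340,320,5,"p3")
E
```

```text
yaw now -4.5 turn [  0.29   0.18 -11.05] shift cm [-2.87 17.05  1.14]
[ 1.78876393 -0.63980037 -1.12807092] [-0.0188246  -0.03940389 -0.03526049]
```

View pics/p3.png

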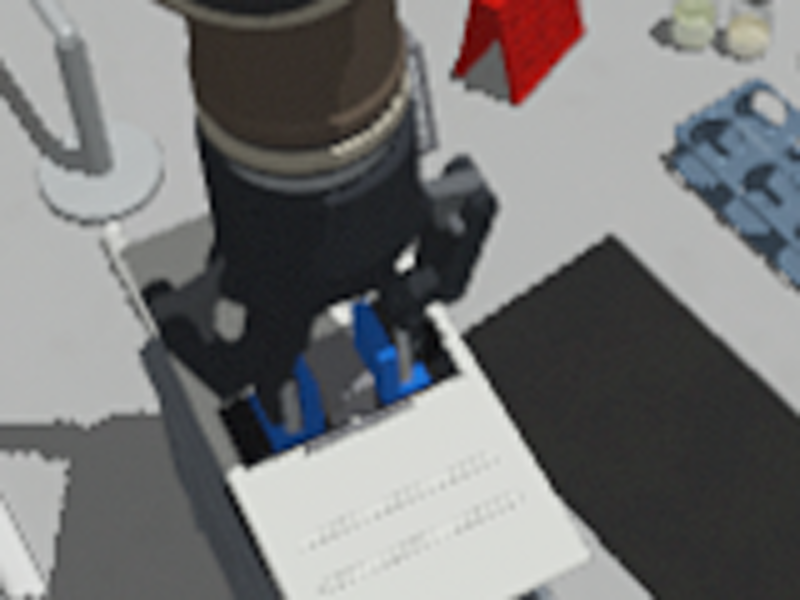

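The cover is lifted level with the tabs held (crop 350,370), so I carry it to the mat.

{"name": "carry_out", "arguments": {
  "targets": [
    [0,0,-3.5,0,0,-0.5,0.8],
    [0,0,-4,0,0,0,0.8],
    [0,0,-3.5,0,0,0,0.8],
    [0,0,0,-0.4,2,0,0.8],
    [0,0,0,-0.5,3,0,0.8],
    [0,0,0,-0.5,3,0,0.8],
    [0,0,0,-0.5,3,0,0.8],
    [0,0,0,-0.5,3,0,0.8]
  ]
}}

```text
time: 6.72
position: [0.5872, -0.2318, 0.1916]
tool_rot: [-0.001, 0.666, 0.746, -0.0]
force: [-0.3, -1.0, -2.3]
gripper_width: 0.04
grasp_force: 41.6
```

{"name": "carry_out", "arguments": {
  "targets": [
    [0,0,0,-0.4,2,0,0.8],
    [0,0,0,0,1,0,0.8],
    [0,0,0,0,0,1.5,0.8],
    [0,0,0,0,0,3,0.8],
    [0,0,0,0,0,3,0.8],
    [0,0,0,0,0,2.5,0.8],
    [0,0,0,0,0,0,0.8],
    [0,0,0,0,0,0,0.8]
  ]
}}

```text
time: 7.38
position: [0.6141, -0.2317, 0.0904]
tool_rot: [-0.003, 0.666, 0.746, -0.001]
force: [0.3, -0.4, -1.9]
gripper_width: 0.0399
grasp_force: 41.6
```

```bash
python3 - <<'E'
from h import *
plan([.6195,-.2345,.026],6.5);s=ctrl.get_state();print(s["force"],s["wrist_torque"])
E
```

```text
yaw now 6.4 turn [-0.36 -0.21 -0.06] shift cm [-0.34  0.5   6.44]
[ 0.26204221 -0.42548646 -1.93557076] [-0.02549008 -0.01539947  0.01506578]
```

{"name": "carry_out", "arguments": {
  "targets": [
    [-0.3,-0.2,0,-0.3,0.5,1.5,0.8],
    [0,0,0,0,0,1.5,0.8],
    [0,0,0,0,0,1.5,0.8],
    [0,0,0,0,0,0.8,0.8],
    [0,0,0,0,0,0.4,0.8],
    [0,0,0,0,0,0,0.8],
    [0,0,0,0,0,0,0.8]
  ]
}}

```text
time: 7.97
position: [0.6225, -0.2354, 0.0362]
tool_rot: [0.003, 0.666, 0.746, 0.001]
force: [0.8, -1.6, -2.4]
gripper_width: 0.0402
grasp_force: 41.6
```

```bash
python3 - <<'E'
from h import *
plan([.6195,-.2345,.026],6.5);s=ctrl.get_state();print(s["force"],s["wrist_torque"])
t=snap("top");s=snap("scene")
for n,im in(("top",t),("scene",s)):
    g=hsv(im);k=((g[:,:,2]>170)&(g[:,:,1]<50)).astype(np.uint8)*255
    for b in blobs(im,k,400):
        r=rect(n,b,.03)
        if abs(r[0]-600)<120 and r[2]<300: print(n,cv2.boundingRect(b),r)
crop(s,230,190,390,310,5,"p4")
E
```

```text
yaw now 6.4 turn [ 0.29  0.19 -0.05] shift cm [ 0.12 -0.29  1.02]
[ 0.82422367 -1.63789605 -2.39563099] [-0.03029722  0.05375512 -0.01840444]
```

View pics/p4.png

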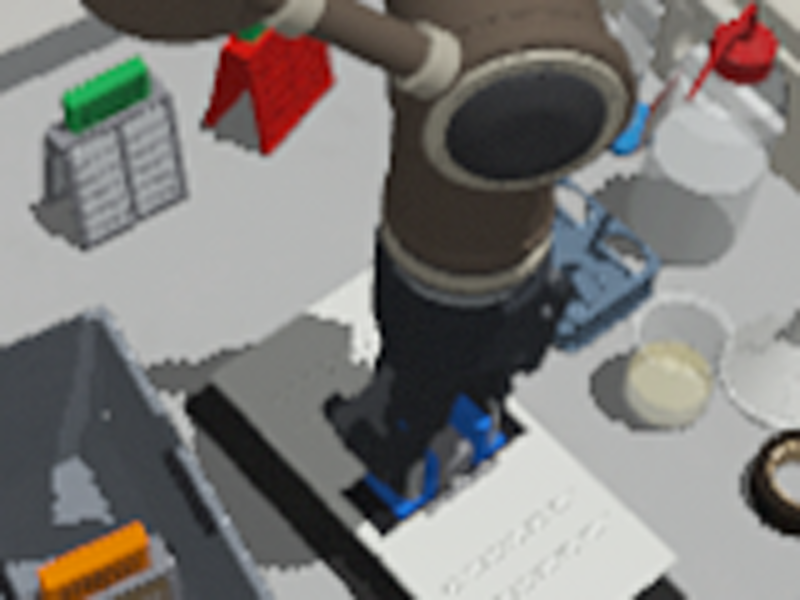

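The cover hangs just above the mat with a black strip on its left (crop 300,480). An orange grip shows in the box at crop (95,560).

{"name": "carry_out", "arguments": {
  "targets": [
    [0,0,0,0.1,-0.2,0.4,0.8],
    [0,0,0,0,0,0.3,0.8],
    [0,0,0,0,0,0,0.8],
    [0,0,0,0,0,0.2,0.8],
    [0,0,0,0,0,0,0.8],
    [0,0,0,0,0,0,0.8]
  ]
}}

```text
time: 8.57
position: [0.6205, -0.2346, 0.0271]
tool_rot: [0.003, 0.666, 0.746, 0.001]
force: [-1.4, 0.6, -2.4]
gripper_width: 0.0399
grasp_force: 41.6
```

```bash
python3 - <<'E'
from h import *
plan([.6195,-.2345,.026],6.5);s=ctrl.get_state();print(s["force"],s["wrist_torque"])
E
```

```text
yaw now 6.5 turn [ 0.29  0.2  -0.05] shift cm [ 0.02 -0.1   0.11]
[-1.38853011  0.55479116 -2.4394145 ] [ 0.02523406  0.06346565 -0.01448862]
```

{"name": "carry_out", "arguments": {
  "targets": [
    [0.2,0.2,0,0,-0.1,0.1,0.8],
    [0,0,0,0,0,0.1,0.8],
    [0,0,0,0,0,0,0.8],
    [0,0,0,0,0,0,0.8]
  ]
}}

```text
time: 8.9
position: [0.6199, -0.2348, 0.0264]
tool_rot: [0.001, 0.666, 0.746, 0.001]
force: [-2.2, 2.9, 5.7]
gripper_width: 0.0397
grasp_force: 43.5
```

{"name": "carry_out", "arguments": {
  "targets": [
    [0,0,0,0,0,0,0.5],
    [0,0,0,0,0,0,0.45],
    [0,0,0,0,0,0,0.3],
    [0,0,0,0,0,0,0],
    [0,0,0,0,0,0,0],
    [0,0,0,0,0,-1,0],
    [0,0,0,0,0,-3,0],
    [0,0,0,0,0,-4,0]
  ]
}}

```text
time: 9.57
position: [0.6162, -0.2334, 0.1024]
tool_rot: [-0.003, 0.666, 0.746, -0.001]
force: [-0.1, -0.1, 0.1]
gripper_width: 0.0851
grasp_force: 0.0
```

{"name": "carry_out", "arguments": {
  "targets": [
    [0,0,0,0,0,-4,0],
    [0,0,0,0,0,-4,0],
    [0,0,0,0,0,-4,0],
    [0,0,0,0,0,-4,0],
    [0,0,0,4,-1,-3,0],
    [0,0,0,4,-1,0,0],
    [0,0,0,4,-1,0,0],
    [0,0,0,4,-1,0,0]
  ]
}}

```text
time: 10.23
position: [0.5638, -0.0864, 0.2919]
tool_rot: [0.002, 0.667, 0.745, 0.002]
force: [0.3, -0.1, -0.2]
gripper_width: 0.0853
grasp_force: 0.0
```

{"name": "carry_out", "arguments": {
  "targets": [
    [0,0,0,4,-1,0,0],
    [0,0,0,4,-1,0,0],
    [0,0,0,4,-1,0,0],
    [0,0,0,4,-1,0,0],
    [0,0,0,4,-1,0,0],
    [0,0,0,0,0,0,0],
    [0,0,0,0,0,0,0],
    [0,0,0,0,0,0,0]
  ]
}}

```text
time: 10.9
position: [0.4922, 0.1057, 0.2905]
tool_rot: [0.001, 0.666, 0.746, 0.001]
force: [0.2, 0.3, 0.1]
gripper_width: 0.0856
grasp_force: 0.0
```

```bash
python3 - <<'E'
from h import *
t=snap("top");s=snap("scene")
for n,im in(("top",t),("scene",s)):
    g=hsv(im);k=((g[:,:,2]>170)&(g[:,:,1]<50)).astype(np.uint8)*255
    for b in blobs(im,k,400):
        r=rect(n,b,.024)
        if abs(r[0]-600)<120 and r[2]<300: print(n,cv2.boundingRect(b),r)
    for c,z in(("green",.101),("orange",.106)):
        for b in blobs(im,c,8): print(n,c,cv2.boundingRect(b),rect(n,b,z))
crop(s,190,180,400,340,3,"a");crop(t,220,160,400,297,3,"b")
a,b=cv2.imread("pics/a.png"),cv2.imread("pics/b.png");b=b[:,:];H=min(a.shape[0],b.shape[0]);o=np.hstack([a[:H],b[:H]]);cv2.imwrite("pics/p5.png",cv2.resize(o,(800,int(H*800/o.shape[1]))))
E
```

```text
top green (257, 219, 5, 16) [581.6  16.7  45.3   9.6   3. ]
top green (246, 183, 11, 15) [692.9  30.4  46.5   9.9  22.8]
top orange (349, 260, 5, 17) [ 438.  -225.8   44.8   10.7  177.3]
top orange (371, 258, 6, 17) [ 437.6 -287.1   44.7   10.9  175.2]
scene (271, 246, 92, 85) [ 619.2 -233.8  219.6  110.1   96.5]
scene (189, 131, 99, 71) [668.2 266.7 268.7 229.4  90. ]
scene green (243, 202, 17, 14) [578.4   6.4  54.6  25.4   2.6]
scene green (278, 182, 12, 16) [687.4  19.8  63.9  20.1  22.3]
scene orange (251, 317, 23, 18) [ 439.  -291.9   50.3   19.9  175. ]
scene orange (238, 294, 22, 18) [ 439.9 -232.    50.9   21.4  177.5]
```

View pics/p5.png

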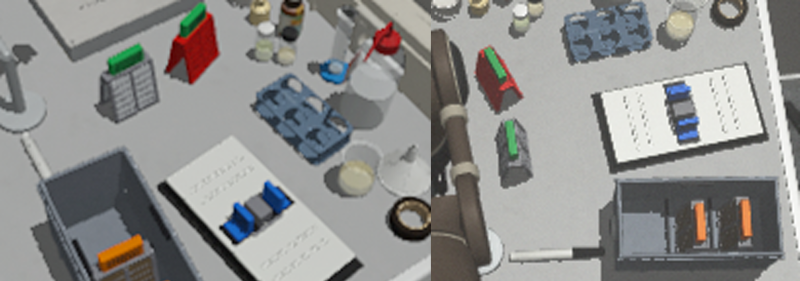

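The scene shows the cover level in the middle of the mat, with black margins all round. Two orange screens stand in the box, in bay_1 at top pixel (351,268) and bay_0 at (374,266). bay_2 is empty, and there is one green-gripped grey screen at top (259,227).

```bash
python3 - <<'E'
from h import *
plan([.438,-.2265,.20],87.0)
print(ctrl.get_state()["joint_pos"])
E
```

```text
yaw now 6.4 turn [  0.1    0.13 -80.64] shift cm [  3.71 -33.35   9.01]
[ 1.23172613e-01  1.65343125e-02  1.85085101e+00 -6.23146066e-04
  1.27160748e+00  1.22809940e-02]
```

{"name": "carry_out", "arguments": {
  "targets": [
    [0,0,-6.7,0,0,0,0.5],
    [0,0,-6.7,0,0,0,0.5],
    [0,0,-6.7,0,0,0,0.5],
    [0,0,-6.7,0,0,0,0.55],
    [0,0,-6.7,0,0,0,0.55],
    [0,0,-6.7,0,0,0,0.55],
    [0,0,-6.7,0,0,0,0.55],
    [0,0,-6.7,0,0,0,0.55]
  ]
}}

```text
time: 11.67
position: [0.4926, 0.1039, 0.2896]
tool_rot: [0.001, 0.257, 0.966, 0.0]
force: [0.2, 0.1, 0.4]
gripper_width: 0.0382
grasp_force: 0.0
```

{"name": "carry_out", "arguments": {
  "targets": [
    [0,0,-6.7,0,0,0,0.55],
    [0,0,-6.7,0,0,0,0.55],
    [0,0,-6.7,0,0,0,0.55],
    [0,0,-6.7,0,0,0,0.55],
    [0,0,0,0.3,-3,0,0.55],
    [0,0,0,0.4,-3.5,0,0.55],
    [0,0,0,0.4,-3.5,1,0.55],
    [0,0,0,0.4,-3.5,1,0.55]
  ]
}}

```text
time: 12.33
position: [0.47, -0.0312, 0.2702]
tool_rot: [0.002, 0.028, 1.0, -0.0]
force: [0.4, 0.1, 0.5]
gripper_width: 0.0385
grasp_force: 0.0
```

{"name": "carry_out", "arguments": {
  "targets": [
    [0,0,0,0.4,-3.5,1,0.55],
    [0,0,0,0.4,-3.5,1,0.55],
    [0,0,0,0.4,-3.5,1,0.55],
    [0,0,0,0.4,-3.5,1,0.55],
    [0,0,0,0.4,-3.5,1,0.55],
    [0,0,0,0.4,-2.3,1.5,0.55],
    [0,0,0,0,0,0,0.55],
    [0,0,0,0,0,0,0.55]
  ]
}}

```text
time: 13.0
position: [0.4333, -0.2266, 0.2034]
tool_rot: [-0.0, 0.03, 1.0, 0.001]
force: [0.2, -0.1, 0.8]
gripper_width: 0.0385
grasp_force: 0.0
```

```bash
python3 - <<'E'
from h import *
plan([.438,-.2265,.075],87.0);print(ctrl.get_state()["gripper_width"])
E
```

```text
yaw now 86.5 turn [ 0.11 -0.03 -0.48] shift cm [-0.47  0.03 12.84]
0.038484255037564495
```

{"name": "carry_out", "arguments": {
  "targets": [
    [0,0,-0.5,-0.4,0,1.5,0.55],
    [0,0,0,0,0,3,0.55],
    [0,0,0,0,0,3,0.55],
    [0,0,0,0,0,3,0.55],
    [0,0,0,0,0,1.8,0.55],
    [0,0,0,0,0,0.5,0.55],
    [0,0,0,0,0,0,0.55],
    [0,0,0,0,0,0,0.55]
  ]
}}

```text
time: 13.67
position: [0.4401, -0.225, 0.0776]
tool_rot: [0.002, 0.023, 1.0, -0.0]
force: [0.7, -0.7, 0.2]
gripper_width: 0.0383
grasp_force: 0.0
```

{"name": "carry_out", "arguments": {
  "targets": [
    [0,0,0,0,0,0,0.8],
    [0,0,0,0,0,0,0.9],
    [0,0,0,0,0,0,1],
    [0,0,0,0,0,0,1],
    [0,0,0,0,0,0,1],
    [0,0,0,0,0,0,1]
  ],
  "squeeze": 30
}}

```text
time: 14.17
position: [0.4407, -0.2257, 0.0785]
tool_rot: [0.003, 0.023, 1.0, -0.001]
force: [-0.2, -0.2, 7.3]
gripper_width: 0.0164
grasp_force: 29.6
```

{"name": "carry_out", "arguments": {
  "targets": [
    [0,0,0,0,0,-0.5,1],
    [0,0,0,0,0,-1.5,1],
    [0,0,0,0,0,-3,1],
    [0,0,0,0,0,-4,1],
    [0,0,0,0,0,-4,1],
    [0,0,0,0,0,-4,1],
    [0,0,0,0,0,-3,1],
    [0,0,0,0,0,0,1]
  ]
}}

```text
time: 14.83
position: [0.4425, -0.2273, 0.285]
tool_rot: [0.007, 0.023, 1.0, -0.004]
force: [-0.0, -0.2, -0.1]
gripper_width: -0.0001
grasp_force: 0.0
```

```bash
python3 - <<'E'
from h import *
plan([.444,.252,.27],0.9)
im=snap("scene");crop(im,180,180,340,300,4,"p6")
for b in blobs(im,"orange",8): print(cv2.boundingRect(b))
E
```

```text
yaw now 87.3 turn [ 0.31  1.01 86.45] shift cm [47.92  0.9   1.5 ]
(251, 317, 23, 18)
(243, 289, 22, 18)
```

View pics/p6.png

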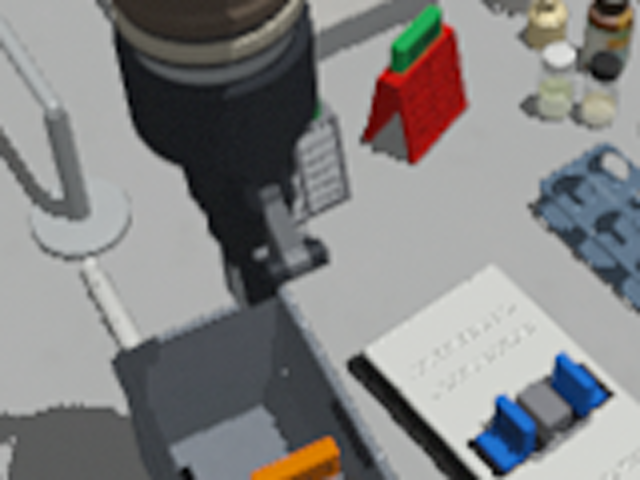

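The fingers came up empty: they closed on the ridge shoulder, too low, and slipped. The screen is still in the box at crop (295,460), slightly shifted, so I back off and look again.

{"name": "carry_out", "arguments": {
  "targets": [
    [0,0,0,0,4,0,0.5],
    [0,0,0,0,4,0,0.5],
    [0,0,0,0,4,0,0.5],
    [0,0,0,0,4,0,0.55],
    [0,0,0,0,4,0,0.55],
    [0,0,0,0,2,0,0.55],
    [0,0,0,0,0,0,0.55],
    [0,0,0,0,0,0,0.55]
  ]
}}

```text
time: 15.55
position: [0.4477, -0.0043, 0.2752]
tool_rot: [-0.0, 0.022, 1.0, -0.0]
force: [-0.0, -0.2, 0.5]
gripper_width: 0.0385
grasp_force: 0.0
```

```bash
python3 - <<'E'
from h import *
t=snap("top");s=snap("scene")
for n,im in(("top",t),("scene",s)):
    for c,z in(("green",.101),("orange",.106)):
        for b in blobs(im,c,8): print(n,c,cv2.boundingRect(b),rect(n,b,z))
crop(s,195,240,315,350,3,"a");crop(t,290,230,410,340,3,"b")
a,b=cv2.imread("pics/a.png"),cv2.imread("pics/b.png");cv2.imwrite("pics/p7.png",np.hstack([a,b]))
plan([.438,-.2265,.20],87.0)
E
```

```text
top green (246, 183, 11, 15) [692.9  30.4  46.5   9.9  22.8]
top orange (371, 258, 6, 17) [ 437.6 -287.    44.7   11.   175.3]
top orange (346, 254, 5, 18) [ 454.  -219.7   47.5   11.   174.5]
scene green (243, 202, 17, 14) [577.5   6.3  52.6  25.4   2.6]
scene green (278, 182, 12, 16) [687.4  19.6  64.4  18.3  27. ]
scene orange (251, 317, 23, 18) [ 439.  -291.9   50.3   19.9  175. ]
scene orange (243, 289, 22, 18) [ 455.5 -227.4   50.9   21.7  178. ]
yaw now 87.3 turn [-0.03 -0.    0.34] shift cm [ -0.14 -22.1    7.57]
```

View pics/p7.png

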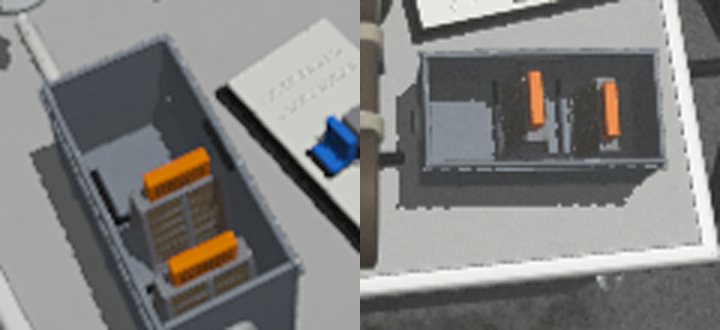

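Both screens stand upright. The bay_1 one has moved to top pixel (348,263), near the far wall and under the lip, so after gripping I must shift it towards -x before lifting out.

{"name": "carry_out", "arguments": {
  "targets": [
    [0,0,1,0,-2,0,0.55],
    [0,0,1,0,-3.5,1,0.55],
    [0,0,0,0,-3.5,1.5,0.55],
    [0,0,0,0,-3.5,1.5,0.55],
    [0,0,0,0,-3.5,1.5,0.55],
    [0,0,0,0,-3.5,1.5,0.55],
    [0,0,0,-0.5,-2,0.5,0.55],
    [0,0,0,0,0,0,0.55]
  ]
}}

```text
time: 16.32
position: [0.4361, -0.2247, 0.1996]
tool_rot: [-0.0, 0.044, 0.999, -0.0]
force: [0.2, -1.0, -0.6]
gripper_width: 0.0389
grasp_force: 0.0
```

{"name": "carry_out", "arguments": {
  "targets": [
    [0,0,0,0,0,0,0.55],
    [0,0,0,0,0,0,0.55]
  ]
}}

```text
time: 16.48
position: [0.4372, -0.2202, 0.2013]
tool_rot: [0.001, 0.042, 0.999, 0.001]
force: [-0.5, -0.4, -0.4]
gripper_width: 0.0387
grasp_force: 0.0
```

```bash
python3 - <<'E'
from h import *
plan([.451,-.2205,.085],85.0)
E
```

```text
yaw now 85.2 turn [0.07 0.06 0.23] shift cm [-1.38  0.09 11.63]
```

{"name": "carry_out", "arguments": {
  "targets": [
    [0,0,0.2,-1.4,0.1,1.5,0.55],
    [0,0,0,0,0,3,0.55],
    [0,0,0,0,0,3,0.55],
    [0,0,0,0,0,2.5,0.55],
    [0,0,0,0,0,1,0.55],
    [0,0,0,0,0,0,0.55],
    [0,0,0,0,0,0,0.55],
    [0,0,0,0,0,0,0.55]
  ]
}}

```text
time: 17.15
position: [0.4536, -0.2204, 0.0934]
tool_rot: [0.002, 0.042, 0.999, -0.001]
force: [-0.1, 0.5, 0.4]
gripper_width: 0.0386
grasp_force: 0.0
```

```bash
python3 - <<'E'
from h import *
plan([.451,-.2205,.085],85.0)
E
```

```text
yaw now 85.2 turn [-0.07  0.28  0.19] shift cm [ 0.26 -0.03  0.84]
```

{"name": "carry_out", "arguments": {
  "targets": [
    [0,0,0,0,0,0.8,0.55],
    [0,0,0,0,0,0,0.7],
    [0,0,0,0,0,0,0.85],
    [0,0,0,0,0,0,0.95],
    [0,0,0,0,0,0,1],
    [0,0,0,0,0,0,1],
    [0,0,0,0,0,0,1]
  ]
}}

```text
time: 17.73
position: [0.4524, -0.2201, 0.084]
tool_rot: [0.001, 0.042, 0.999, 0.0]
force: [-1.0, 1.0, 2.8]
gripper_width: 0.0113
grasp_force: 32.6
```

{"name": "carry_out", "arguments": {
  "targets": [
    [0,0,0,0,0,-0.5,1],
    [0,0,0,0,0,-0.7,1],
    [0,0,0,0.5,0,-0.3,1],
    [0,0,0,0.6,0,0,1],
    [0,0,0,0.2,0,0,1],
    [0,0,0,0,0,-0.5,1],
    [0,0,0,0,0,-1,1],
    [0,0,0,0,0,-2,1]
  ],
  "squeeze": 40
}}

```text
time: 18.4
position: [0.4371, -0.2178, 0.1322]
tool_rot: [-0.001, 0.042, 0.999, 0.001]
force: [-1.1, 0.3, -0.3]
gripper_width: 0.0113
grasp_force: 40.2
```

{"name": "carry_out", "arguments": {
  "targets": [
    [0,0,0,0,0,-3,1],
    [0,0,0,0,0,-4,1],
    [0,0,0,0,0,-4,1],
    [0,0,0,0,0,-4,1],
    [0,0,0,0,0,-2,1],
    [0,0,0,0,0,0,1],
    [0,0,0,0,0,0,1]
  ]
}}

```text
time: 18.98
position: [0.4396, -0.2194, 0.3059]
tool_rot: [0.003, 0.042, 0.999, -0.001]
force: [-0.9, 0.3, -2.5]
gripper_width: 0.0109
grasp_force: 40.3
```

```bash
python3 - <<'E'
from h import *
plan([.444,.252,.28],0.9)
im=snap("scene")
for b in blobs(im,"orange",8): print(cv2.boundingRect(b))
E
```

```text
yaw now 85.2 turn [ 0.17  0.36 84.25] shift cm [47.13  1.18  2.59]
(251, 317, 23, 18)
(228, 238, 5, 8)
```

{"name": "carry_out", "arguments": {
  "targets": [
    [0,0,7,0,0,0,1],
    [0,0,7,0,0,0,1],
    [0,0,7,0,0,0,1],
    [0,0,7,0,0,0,1],
    [0,0,7,0,0,0,1],
    [0,0,7,0,0,0,1],
    [0,0,7,0,0,0,1],
    [0,0,7,0,0,0,1]
  ]
}}

```text
time: 19.7
position: [0.4372, -0.2179, 0.3005]
tool_rot: [-0.002, 0.509, 0.861, 0.001]
force: [0.3, 1.1, -0.7]
gripper_width: 0.0111
grasp_force: 40.3
```

{"name": "carry_out", "arguments": {
  "targets": [
    [0,0,7,0,0,0,1],
    [0,0,7,0,0,0,1],
    [0,0,7,0,0,0,1],
    [0,0,7.2,0,0,0,1],
    [0,0,0,2,0.1,0,1],
    [0,0,0,3.5,0.1,0,1],
    [0,0,0,3.5,0.1,0,1],
    [0,0,0,3.5,0.1,0,1]
  ]
}}

```text
time: 20.37
position: [0.4387, -0.0923, 0.3006]
tool_rot: [-0.002, 0.702, 0.713, -0.0]
force: [0.9, -0.5, -0.6]
gripper_width: 0.011
grasp_force: 40.2
```

{"name": "carry_out", "arguments": {
  "targets": [
    [0,0,0,3.5,0.1,0,1],
    [0,0,0,3.5,0.1,0,1],
    [0,0,0,3.5,0.1,0,1],
    [0,0,0,3.5,0.1,0,1],
    [0,0,0,3.5,0.1,0,1],
    [0,0,0,3.5,0.1,0,1],
    [0,0,0,3.5,0.1,0,1],
    [0,0,0,3.5,0.1,0,1]
  ]
}}

```text
time: 21.03
position: [0.4418, 0.1875, 0.3008]
tool_rot: [-0.001, 0.701, 0.713, -0.002]
force: [0.6, -1.6, -1.2]
gripper_width: 0.0108
grasp_force: 40.2
```

{"name": "carry_out", "arguments": {
  "targets": [
    [0,0,0,3.5,0.1,1,1],
    [0,0,0,3.5,0,1,1],
    [0,0,0,2.8,0,1,1],
    [0,0,0,1.5,0,0,1],
    [0,0,0,0,0,0,1],
    [0,0,0,0,0,0,1],
    [0,0,0,0,0,0,1]
  ]
}}

```text
time: 21.62
position: [0.442, 0.2982, 0.272]
tool_rot: [0.0, 0.701, 0.713, -0.001]
force: [-0.5, -0.4, -1.7]
gripper_width: 0.0112
grasp_force: 40.2
```

```bash
python3 - <<'E'
from h import *
plan([.4435,.304,.135],0.9)
im=snap("scene")
for b in blobs(im,"orange",8): print(cv2.boundingRect(b),rect("scene",b,.3))
E
```

```text
yaw now 1.0 turn [-0.05  0.12  0.09] shift cm [ 0.58  0.15 13.7 ]
(251, 317, 23, 18) [ 398.8 -374.6   37.7   14.1  175.6]
(144, 109, 8, 13) [438.3 251.6  53.9  12.2  86.9]
```

{"name": "carry_out", "arguments": {
  "targets": [
    [0,0,0,0.3,0.1,2,1],
    [0,0,0,0.2,0,3,1],
    [0,0,0,0,0,3,1],
    [0,0,0,0,0,2,1],
    [0,0,0,0,0,1,1],
    [0,0,0,0,0,0.5,1],
    [0,0,0,0,0,0,1],
    [0,0,0,0,0,0,1]
  ]
}}

```text
time: 22.33
position: [0.4451, 0.3044, 0.1599]
tool_rot: [0.001, 0.701, 0.713, 0.002]
force: [0.3, 0.9, -0.3]
gripper_width: 0.0111
grasp_force: 40.2
```

```bash
python3 - <<'E'
from h import *
plan([.4435,.304,.135],0.9);print(ctrl.get_state()["wrist_torque"])
s=snap("scene");crop(s,110,80,230,240,3.7,"a");t=snap("top");crop(t,90,200,260,360,3.5,"b")
a,b=cv2.imread("pics/a.png"),cv2.imread("pics/b.png");H=min(len(a),len(b));o=np.hstack([a[:H],b[:H]])[:, :];f=min(800/o.shape[1],1);cv2.imwrite("pics/p8.png",cv2.resize(o,None,fx=f,fy=f))
E
```

```text
yaw now 0.9 turn [ 0.21 -0.07  0.04] shift cm [-0.03 -0.16  2.49]
[ 0.00846812 -0.00235042  0.0030764 ]
```

View pics/p8.png

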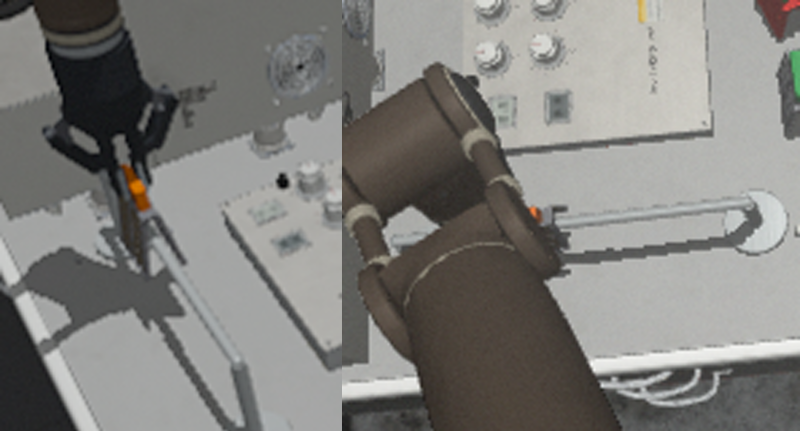

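The screen is over the bar with one panel on each side (crop 130,240 and 172,240), so I lower it the rest of the way.

{"name": "carry_out", "arguments": {
  "targets": [
    [0.1,0,0,0,-0.1,0.6,1],
    [0,0,0,0,0,0.6,1],
    [0,0,0,0,0,0.5,1],
    [0,0,0,0,0,0.3,1],
    [0,0,0,0,0,0,1],
    [0,0,0,0,0,0,1]
  ]
}}

```text
time: 22.93
position: [0.4426, 0.3042, 0.1381]
tool_rot: [-0.0, 0.701, 0.713, -0.0]
force: [-0.5, -0.6, -1.1]
gripper_width: 0.011
grasp_force: 40.2
```

{"name": "carry_out", "arguments": {
  "targets": [
    [0,0,0,0,0,0.2,1],
    [0,0,0,0,0,0.2,1],
    [0,0,0,0,0,0.1,1],
    [0,0,0,0,0,0,1],
    [0,0,0,0,0,0,1]
  ]
}}

```text
time: 23.35
position: [0.4432, 0.3045, 0.1349]
tool_rot: [-0.0, 0.701, 0.713, 0.0]
force: [-2.5, -0.2, 6.3]
gripper_width: 0.0108
grasp_force: 41.2
```

{"name": "carry_out", "arguments": {
  "targets": [
    [0,0,0,0,0,0,0.8],
    [0,0,0,0,0,0,0.6],
    [0,0,0,0,0,0,0.55],
    [0,0,0,0,0,0,0.55],
    [0,0,0,0,0,-2,0.55],
    [0,0,0,0,0,-3.5,0.55],
    [0,0,0,0,0,-4,0.55],
    [0,0,0,0,0,-4,0.55]
  ]
}}

```text
time: 24.02
position: [0.4421, 0.3038, 0.2689]
tool_rot: [-0.0, 0.701, 0.713, -0.001]
force: [0.7, 0.9, 0.1]
gripper_width: 0.0383
grasp_force: 0.0
```

{"name": "carry_out", "arguments": {
  "targets": [
    [0,0,0,-2,0,0,0.55],
    [0,0,0,-4,0,0,0.55],
    [0,0,0,-4,0,0,0.55],
    [0,0,0,-4,0,0,0.55],
    [0,0,0,-4,0,0,0.55],
    [0,0,0,-4,0,0,0.55],
    [0,0,0,-4,0,0,0.55],
    [0,0,0,-4,0,0,0.55]
  ]
}}

```text
time: 24.68
position: [0.4477, 0.0025, 0.2686]
tool_rot: [0.0, 0.701, 0.713, 0.0]
force: [0.2, -0.0, 0.0]
gripper_width: 0.0385
grasp_force: 0.0
```

{"name": "carry_out", "arguments": {
  "targets": [
    [0,0,0,-4,0,0,0.55],
    [0,0,0,-4,0,0,0.55],
    [0,0,0,0,0,0,0.55],
    [0,0,0,0,0,0,0.55]
  ]
}}

```text
time: 25.02
position: [0.4493, -0.0777, 0.2684]
tool_rot: [-0.0, 0.703, 0.711, 0.0]
force: [-0.4, 0.9, -0.3]
gripper_width: 0.0385
grasp_force: 0.0
```

```bash
python3 - <<'E'
from h import *
plan([.438,-.288,.19],85)
t=snap("top");s=snap("scene")
for n,im in(("top",t),("scene",s)):
    for c,z in(("green",.101),("orange",.106)):
        for b in blobs(im,c,8): print(n,c,cv2.boundingRect(b),rect(n,b,z if b[0,0,0]>230 else .157))
crop(s,110,80,230,240,3.7,"p9")
E
```

```text
yaw now 0.7 turn [ 1.000e-02 -3.000e-02 -8.431e+01] shift cm [ -0.71 -21.05   7.84]
top green (257, 219, 5, 16) [581.6  16.7  45.3   9.6   3. ]
top green (246, 184, 11, 14) [693.   30.3  46.5   9.6  22.8]
top orange (146, 280, 19, 6) [440.2 298.3  47.2  10.5  90.9]
top orange (371, 258, 6, 17) [ 437.6 -287.    44.7   11.   175.3]
scene green (243, 202, 17, 14) [577.5   6.3  52.6  25.4   2.6]
scene green (278, 182, 12, 16) [687.4  19.6  64.4  18.3  27. ]
scene orange (251, 317, 23, 18) [ 438.6 -292.4   51.1   18.8  175. ]
scene orange (153, 145, 11, 16) [440.  283.1  73.   11.3  89.6]
```

View pics/p9.png

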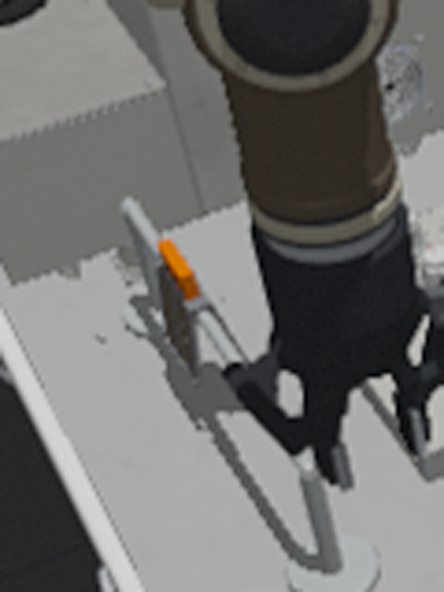

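The first used screen hangs level astride the bar at crop (180,285). Next is bay_0.

{"name": "carry_out", "arguments": {
  "targets": [
    [0,0,-7,0,0,0,0.68],
    [0,0,-7,0,0,0,0.68],
    [0,0,-7,0,0,0,0.68],
    [0,0,-7,0,0,0,0.68],
    [0,0,-7,0,0,0,0.68],
    [0,0,-7,0,0,0,0.68],
    [0,0,-7,0,0,0,0.68],
    [0,0,-7,0,0,0,0.68]
  ]
}}

```text
time: 25.78
position: [0.4495, -0.0735, 0.2683]
tool_rot: [-0.0, 0.279, 0.96, 0.0]
force: [-0.6, -0.7, 0.3]
gripper_width: 0.027
grasp_force: 0.0
```

{"name": "carry_out", "arguments": {
  "targets": [
    [0,0,-7,0,0,0,0.68],
    [0,0,-7,0,0,0,0.68],
    [0,0,-7,0,0,0,0.68],
    [0,0,-7.2,0,0,0,0.68],
    [0,0,0,-0.1,-2.5,1,0.68],
    [0,0,0,-0.1,-3.5,1,0.68],
    [0,0,0,-0.1,-3.5,1,0.68],
    [0,0,0,-0.1,-3.5,1,0.68]
  ]
}}

```text
time: 26.45
position: [0.4431, -0.2045, 0.2282]
tool_rot: [0.0, 0.04, 0.999, 0.0]
force: [1.1, 0.0, 0.4]
gripper_width: 0.0274
grasp_force: 0.0
```

{"name": "carry_out", "arguments": {
  "targets": [
    [0,0,0,-0.1,-3.5,1,0.68],
    [0,0,0,-0.1,-3.5,1,0.68],
    [0,0,0,-0.1,-1,1,0.68],
    [0,0,0,0,0,0.8,0.68],
    [0,0,0,0,0,0,0.68],
    [0,0,0,0,0,0,0.68],
    [0,0,0,0,0,0,0.68]
  ]
}}

```text
time: 27.03
position: [0.4392, -0.2836, 0.1907]
tool_rot: [0.0, 0.041, 0.999, 0.0]
force: [0.7, -0.5, -0.4]
gripper_width: 0.0278
grasp_force: 0.0
```

```bash
python3 - <<'E'
from h import *
plan([.438,-.288,.085],85)
E
```

```text
yaw now 85.3 turn [0.04 0.   0.29] shift cm [ 0.09 -0.45 10.57]
```

{"name": "carry_out", "arguments": {
  "targets": [
    [0,0,0.2,0.1,-0.4,1,0.68],
    [0,0,0,0,0,2,0.68],
    [0,0,0,0,0,2,0.68],
    [0,0,0,0,0,1.5,0.68],
    [0,0,0,0,0,0,0.68],
    [0,0,0,0,0,0,0.68],
    [0,0,0,0,0,0,0.68]
  ]
}}

```text
time: 27.62
position: [0.4381, -0.2896, 0.1264]
tool_rot: [0.001, 0.044, 0.999, -0.0]
force: [0.3, 0.2, 1.0]
gripper_width: 0.0272
grasp_force: 0.0
```

```bash
python3 - <<'E'
from h import *
plan([.438,-.288,.085],85)
E
```

```text
yaw now 85.0 turn [-0.04  0.08 -0.02] shift cm [0.02 0.16 4.14]
```

{"name": "carry_out", "arguments": {
  "targets": [
    [0,0,0,0,0.1,1.5,0.68],
    [0,0,0,0,0,1.5,0.68],
    [0,0,0,0,0,1.1,0.68],
    [0,0,0,0,0,0,0.68],
    [0,0,0,0,0,0,0.68]
  ]
}}

```text
time: 28.03
position: [0.4375, -0.2884, 0.0847]
tool_rot: [-0.0, 0.044, 0.999, 0.0]
force: [1.2, -0.3, 0.3]
gripper_width: 0.0271
grasp_force: 0.0
```

{"name": "carry_out", "arguments": {
  "targets": [
    [0,0,0,0,0,0,0.8],
    [0,0,0,0,0,0,0.9],
    [0,0,0,0,0,0,1],
    [0,0,0,0,0,0,1],
    [0,0,0,0,0,0,1],
    [0,0,0,0,0,0,1]
  ]
}}

```text
time: 28.53
position: [0.4381, -0.2889, 0.0854]
tool_rot: [0.001, 0.044, 0.999, -0.0]
force: [0.3, 1.2, 3.8]
gripper_width: 0.011
grasp_force: 45.3
```

Gripped at 11 mm. I lift it and go to the rail.

{"name": "carry_out", "arguments": {
  "targets": [
    [0,0,0,0,0,-0.5,1],
    [0,0,0,0,0,-1.5,1],
    [0,0,0,0,0,-3,1],
    [0,0,0,0,0,-4,1],
    [0,0,0,0,0,-4,1],
    [0,0,0,0,0,-4,1],
    [0,0,0,0,0,-4,1],
    [0,0,0,0,0,-1.5,1]
  ]
}}

```text
time: 29.2
position: [0.4395, -0.29, 0.3163]
tool_rot: [0.004, 0.044, 0.999, -0.003]
force: [1.4, -1.6, -0.0]
gripper_width: 0.0112
grasp_force: 44.6
```

{"name": "carry_out", "arguments": {
  "targets": [
    [0,0,7,0,0,0,1],
    [0,0,7,0,0,0,1],
    [0,0,7,0,0,0,1],
    [0,0,7,0,0,0,1],
    [0,0,7,0,0,0,1],
    [0,0,7,0,0,0,1],
    [0,0,7,0,0,0,1],
    [0,0,7,0,0,0,1]
  ]
}}

```text
time: 29.87
position: [0.4368, -0.288, 0.3088]
tool_rot: [-0.001, 0.511, 0.86, 0.0]
force: [-1.6, -0.1, -0.4]
gripper_width: 0.0111
grasp_force: 44.6
```

{"name": "carry_out", "arguments": {
  "targets": [
    [0,0,7,0,0,0,1],
    [0,0,7,0,0,0,1],
    [0,0,7,0,0,0,1],
    [0,0,7.1,0,0,0,1],
    [0,0,0,2,0,0,1],
    [0,0,0,3.5,0,0,1],
    [0,0,0,3.5,0,0,1],
    [0,0,0,3.5,0,0,1]
  ]
}}

```text
time: 30.53
position: [0.4347, -0.1622, 0.3088]
tool_rot: [-0.001, 0.702, 0.712, -0.0]
force: [0.5, 0.4, -0.6]
gripper_width: 0.0111
grasp_force: 44.6
```

{"name": "carry_out", "arguments": {
  "targets": [
    [0,0,0,3.5,0.1,0,1],
    [0,0,0,3.5,0.1,0,1],
    [0,0,0,3.5,0.1,0,1],
    [0,0,0,3.5,0.1,0,1],
    [0,0,0,3.5,0.1,0,1],
    [0,0,0,3.5,0,0,1],
    [0,0,0,3.5,0,0,1],
    [0,0,0,3.5,0,0,1]
  ]
}}

```text
time: 31.2
position: [0.4355, 0.1182, 0.3092]
tool_rot: [-0.0, 0.702, 0.712, -0.0]
force: [0.6, -0.2, -1.1]
gripper_width: 0.0107
grasp_force: 44.5
```

{"name": "carry_out", "arguments": {
  "targets": [
    [0,0,0,3.5,0,0,1],
    [0,0,0,3,0,0,1],
    [0,0,0,1,0,0,1],
    [0,0,0,0,0,0,1],
    [0,0,0,0,0,0,1],
    [0,0,0,0,0,0,1]
  ]
}}

```text
time: 31.7
position: [0.4351, 0.1903, 0.3092]
tool_rot: [0.0, 0.702, 0.712, -0.001]
force: [0.0, 1.0, -1.6]
gripper_width: 0.0111
grasp_force: 44.5
```

```bash
python3 - <<'E'
from h import *
plan([.444,.195,.135],0.9)
im=snap("scene")
for b in blobs(im,"orange",8): print(cv2.boundingRect(b))
E
```

```text
yaw now 0.8 turn [-0.05  0.07 -0.09] shift cm [ 0.45  0.89 17.42]
(153, 120, 9, 13)
```

{"name": "carry_out", "arguments": {
  "targets": [
    [0,0,0,0.2,0.5,1.5,1],
    [0,0,0,0.2,0.4,3,1],
    [0,0,0,0,0,3,1],
    [0,0,0,0,0,3,1],
    [0,0,0,0,0,2.5,1],
    [0,0,0,0,0,1.5,1],
    [0,0,0,0,0,0,1],
    [0,0,0,0,0,0,1]
  ]
}}

```text
time: 32.42
position: [0.4439, 0.1943, 0.164]
tool_rot: [-0.0, 0.703, 0.712, -0.001]
force: [0.5, 0.7, -0.7]
gripper_width: 0.0113
grasp_force: 44.5
```

{"name": "carry_out", "arguments": {
  "targets": [
    [0,0,0,0,0,0,1]
  ]
}}

```text
time: 32.5
position: [0.4456, 0.1953, 0.1659]
tool_rot: [0.001, 0.702, 0.712, 0.001]
force: [1.1, 0.2, -0.3]
gripper_width: 0.0112
grasp_force: 44.5
```

```bash
python3 - <<'E'
from h import *
plan([.444,.195,.135],0.9)
E
```

```text
yaw now 0.8 turn [ 0.13 -0.04 -0.13] shift cm [-0.03 -0.16  3.09]
```

{"name": "carry_out", "arguments": {
  "targets": [
    [0,0,-0.1,0,-0.1,0.7,1],
    [0,0,0,0,0,0.7,1],
    [0,0,0,0,0,0.7,1],
    [0,0,0,0,0,0.4,1],
    [0,0,0,0,0,0.2,1],
    [0,0,0,0,0,0,1],
    [0,0,0,0,0,0,1]
  ]
}}

```text
time: 33.08
position: [0.444, 0.1959, 0.1377]
tool_rot: [0.0, 0.701, 0.713, 0.001]
force: [2.4, 0.9, -0.9]
gripper_width: 0.0109
grasp_force: 44.6
```

{"name": "carry_out", "arguments": {
  "targets": [
    [0,0,0,0,0,0.2,1],
    [0,0,0,0,0,0.2,1],
    [0,0,0,0,0,0,1],
    [0,0,0,0,0,0,1]
  ]
}}

```text
time: 33.42
position: [0.4443, 0.1961, 0.1361]
tool_rot: [0.0, 0.701, 0.713, 0.001]
force: [-2.3, -0.4, 11.8]
gripper_width: 0.0109
grasp_force: 46.3
```

{"name": "carry_out", "arguments": {
  "targets": [
    [0,0,0,0,0,0,0.8],
    [0,0,0,0,0,0,0.6],
    [0,0,0,0,0,0,0.5],
    [0,0,0,0,0,0,0.5],
    [0,0,0,0,0,-2,0.5],
    [0,0,0,0,0,-3.5,0.5],
    [0,0,0,0,0,-4,0.5],
    [0,0,0,0,0,-4,0.5]
  ]
}}

```text
time: 34.08
position: [0.4419, 0.1953, 0.2686]
tool_rot: [-0.001, 0.701, 0.713, -0.002]
force: [1.2, -0.3, 0.1]
gripper_width: 0.0428
grasp_force: 0.0
```

{"name": "carry_out", "arguments": {
  "targets": [
    [0,0,7,0,0,0,0.5],
    [0,0,7,0,0,0,0.5],
    [0,0,7,0,0,0,0.5],
    [0,0,7,0,0,0,0.5],
    [0,0,7,0,0,0,0.5],
    [0,0,7,0,0,0,0.5],
    [0,0,7,0,0,0,0.5],
    [0,0,7,0,0,0,0.5]
  ]
}}

```text
time: 34.75
position: [0.4427, 0.1956, 0.2679]
tool_rot: [-0.0, 0.955, 0.297, -0.001]
force: [0.1, 0.2, 0.1]
gripper_width: 0.0426
grasp_force: 0.0
```

```bash
python3 - <<'E'
from h import *
t=snap("top");s=snap("scene")
for n,im in(("top",t),("scene",s)):
    for c,z in(("green",.101),("orange",.106)):
        for b in blobs(im,c,8): print(n,c,cv2.boundingRect(b),rect(n,b,z if b[0,0,0]>230 else .157))
crop(s,110,100,310,250,4,"p10")
plan([.58,.015,.20],-87)
E
```

```text
top green (257, 219, 5, 15) [583.2  16.8  42.    9.4   2.1]
top green (246, 183, 11, 15) [693.1  30.1  46.5   9.2  22.5]
top orange (146, 281, 11, 5) [439.2 308.7  26.6  10.5  84.5]
scene green (243, 202, 17, 14) [578.4   6.4  54.6  25.4   2.6]
scene green (278, 182, 12, 16) [687.4  19.8  63.9  20.1  22.3]
scene orange (172, 174, 7, 9) [441.7 159.9  31.1  10.4  88.8]
scene orange (153, 145, 11, 16) [440.3 283.1  73.   10.6  89.9]
yaw now -55.0 turn [-2.000e-02  9.000e-02  3.196e+01] shift cm [12.76 18.75  6.79]
```

View pics/p10.png

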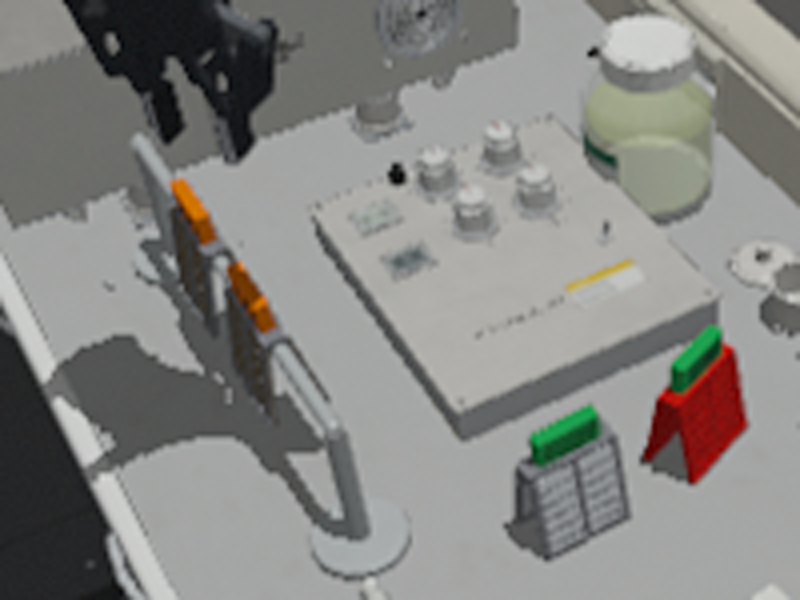

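Both used screens hang astride the bar (crop 195,210 and 250,295). The clean screen is undisturbed at crop (570,480), so I go for it.

{"name": "carry_out", "arguments": {
  "targets": [
    [0,0,7,0,0,0,0.5],
    [0,0,7,0,0,0,0.5],
    [0,0,7,0,0,0,0.5],
    [0,0,7,0,0,0,0.5],
    [0,0,4,0,0,0,0.5],
    [0,0,0,2,3,0,0.5],
    [0,0,0,2.2,3.2,0,0.5],
    [0,0,0,2.2,3.2,0.5,0.5]
  ]
}}

```text
time: 35.52
position: [0.513, 0.1048, 0.2644]
tool_rot: [-0.0, 1.0, 0.029, 0.001]
force: [1.5, 0.5, 0.2]
gripper_width: 0.0426
grasp_force: 0.0
```

{"name": "carry_out", "arguments": {
  "targets": [
    [0,0,0,2.2,3.2,1,0.5],
    [0,0,0,2.2,3.2,1,0.5],
    [0,0,0,2,3,1,0.5],
    [0,0,0,0,0,1,0.5],
    [0,0,0,0,0,1,0.5],
    [0,0,0,0,0,0,0.5],
    [0,0,0,0,0,0,0.5],
    [0,0,0,0,0,0,0.5]
  ]
}}

```text
time: 36.18
position: [0.5803, 0.0158, 0.2138]
tool_rot: [-0.0, 1.0, 0.027, -0.0]
force: [0.1, 0.4, 0.6]
gripper_width: 0.0427
grasp_force: 0.0
```

```bash
python3 - <<'E'
from h import *
plan([.581,.0155,.080],-87)
s=snap("scene")
for b in blobs(s,"green",8): print(cv2.boundingRect(b))
E
```

```text
yaw now -86.9 turn [-0.02  0.    0.09] shift cm [ 0.07  0.03 13.38]
(243, 202, 17, 15)
(278, 182, 12, 16)
```

{"name": "carry_out", "arguments": {
  "targets": [
    [0,0,0,0,0,2,0.5],
    [0,0,0,0,0,3,0.5],
    [0,0,0,0,0,3,0.5],
    [0,0,0,0,0,3,0.5],
    [0,0,0,0,0,2,0.5],
    [0,0,0,0,0,0.2,0.5],
    [0,0,0,0,0,0,0.5],
    [0,0,0,0,0,0,0.5]
  ]
}}

```text
time: 36.9
position: [0.5822, 0.015, 0.0833]
tool_rot: [-0.0, 1.0, 0.026, 0.002]
force: [-0.7, 0.1, 0.7]
gripper_width: 0.0426
grasp_force: 0.0
```

{"name": "carry_out", "arguments": {
  "targets": [
    [0,0,0,0,0,0,0.7],
    [0,0,0,0,0,0,0.85],
    [0,0,0,0,0,0,0.95],
    [0,0,0,0,0,0,1],
    [0,0,0,0,0,0,1],
    [0,0,0,0,0,0,1]
  ]
}}

```text
time: 37.4
position: [0.5823, 0.0147, 0.0834]
tool_rot: [-0.0, 1.0, 0.026, 0.002]
force: [-0.7, 1.2, 6.2]
gripper_width: 0.011
grasp_force: 43.8
```

{"name": "carry_out", "arguments": {
  "targets": [
    [0,0,0,0,0,-0.5,1],
    [0,0,0,0,0,-1.5,1],
    [0,0,0,0,0,-3,1],
    [0,0,0,0,0,-4,1],
    [0,0,0,0,0,-4,1],
    [0,0,3.5,0,0,-4,1],
    [0,0,4,0,0,-1,1],
    [0,0,0,0,0,0,1]
  ]
}}

```text
time: 38.07
position: [0.5837, 0.0143, 0.2671]
tool_rot: [0.0, 0.999, -0.04, 0.005]
force: [-0.0, 0.2, -0.3]
gripper_width: 0.0107
grasp_force: 42.8
```

```bash
python3 - <<'E'
from h import *
plan([.449,-.162,.20],-94.6)
s=snap("scene")
for b in blobs(s,"green",8): print(cv2.boundingRect(b))
E
```

```text
yaw now -94.6 turn [-0.02 -0.57 -0.02] shift cm [-12.01  18.65   6.71]
(278, 182, 12, 16)
(238, 153, 7, 12)
(253, 150, 5, 10)
```

{"name": "carry_out", "arguments": {
  "targets": [
    [0,0,0,-1.5,2.4,0,1],
    [0,0,0,-2,3.1,0,1],
    [0,0,0,-2,3.1,0,1],
    [0,0,0,-2,3.1,0,1],
    [0,0,0,-2,3.1,0.5,1],
    [0,0,0,-1.5,2.4,1,1],
    [0,0,0,-1,1.4,1,1],
    [0,0,0,0,0,1,1]
  ]
}}

```text
time: 38.78
position: [0.4422, -0.1626, 0.223]
tool_rot: [-0.001, 0.999, -0.041, -0.003]
force: [0.9, -0.6, -1.5]
gripper_width: 0.0114
grasp_force: 42.8
```

{"name": "carry_out", "arguments": {
  "targets": [
    [0,0,0,0,0,1,1],
    [0,0,0,0,0,0,1],
    [0,0,0,0,0,0,1],
    [0,0,0,0,0,0,1]
  ]
}}

```text
time: 39.12
position: [0.447, -0.1605, 0.2162]
tool_rot: [-0.0, 0.999, -0.039, -0.0]
force: [-0.2, 0.6, -0.2]
gripper_width: 0.011
grasp_force: 42.8
```

```bash
python3 - <<'E'
from h import *
plan([.449,-.162,.092],-94.6)
E
```

```text
yaw now -94.4 turn [-0.03  0.02  0.16] shift cm [ 0.21  0.13 12.42]
```

{"name": "carry_out", "arguments": {
  "targets": [
    [0,0,0.1,0.2,0.1,2,1],
    [0,0,0,0,0,3,1],
    [0,0,0,0,0,3,1],
    [0,0,0,0,0,2.4,1],
    [0,0,0,0,0,1.2,1],
    [0,0,0,0,0,0.4,1],
    [0,0,0,0,0,0,1],
    [0,0,0,0,0,0,1]
  ]
}}

```text
time: 39.78
position: [0.4497, -0.1626, 0.0975]
tool_rot: [0.0, 0.999, -0.04, 0.001]
force: [-0.1, 0.9, -0.5]
gripper_width: 0.0109
grasp_force: 42.8
```

{"name": "carry_out", "arguments": {
  "targets": [
    [0,0,0,0,0,0.3,1],
    [0,0,0,0,0,0.3,1],
    [0,0,0,0,0,0,1],
    [0,0,0,0,0,0,1]
  ]
}}

```text
time: 40.12
position: [0.4486, -0.1626, 0.0909]
tool_rot: [0.0, 0.999, -0.041, 0.0]
force: [0.7, -0.6, -1.1]
gripper_width: 0.0109
grasp_force: 42.8
```

{"name": "carry_out", "arguments": {
  "targets": [
    [0,0,0,0,0,0.2,1],
    [0,0,0,0,0,0.2,1],
    [0,0,0,0,0,0,1],
    [0,0,0,0,0,0,1]
  ]
}}

```text
time: 40.45
position: [0.449, -0.1626, 0.0884]
tool_rot: [-0.0, 0.999, -0.041, 0.0]
force: [-3.1, 2.3, 11.6]
gripper_width: 0.0114
grasp_force: 44.5
```

{"name": "carry_out", "arguments": {
  "targets": [
    [0,0,0,0,0,0,0.9],
    [0,0,0,0,0,0,0.75],
    [0,0,0,0,0,0,0.65],
    [0,0,0,0,0,0,0.65],
    [0,0,0,0,0,-2,0.65],
    [0,0,0,0,0,-3.5,0.65],
    [0,0,0,0,0,-4,0.65],
    [0,0,0,0,0,-4,0.65]
  ]
}}

```text
time: 41.12
position: [0.4472, -0.162, 0.2218]
tool_rot: [-0.001, 0.999, -0.041, -0.001]
force: [0.7, -0.4, 0.2]
gripper_width: 0.0298
grasp_force: 0.0
```

{"name": "carry_out", "arguments": {
  "targets": [
    [0,0,-7,0,0,-3,0.5],
    [0,0,-7,0,0,-2,0.3],
    [0,0,-7,0,0,0,0],
    [0,0,-7,0,0,0,0],
    [0,0,-7,0,0,0,0],
    [0,0,-7,0,0,0,0],
    [0,0,-7,0,0,0,0],
    [0,0,-7,0,0,0,0]
  ]
}}

```text
time: 41.78
position: [0.4481, -0.1624, 0.271]
tool_rot: [-0.0, 0.9, 0.436, -0.0]
force: [-0.2, -0.0, -0.4]
gripper_width: 0.0853
grasp_force: 0.0
```

{"name": "carry_out", "arguments": {
  "targets": [
    [0,0,-7,0,0,0,0],
    [0,0,-7,0,0,0,0],
    [0,0,-7,0,0,0,0],
    [0,0,-7,0,0,0,0],
    [0,0,-7,0,0,0,0],
    [0,0,-7,0,0,0,0],
    [0,0,-3,0,0,0,0],
    [0,0,0,0,0,0,0]
  ]
}}

```text
time: 42.45
position: [0.4481, -0.1625, 0.271]
tool_rot: [-0.0, 0.667, 0.745, -0.0]
force: [-0.5, 0.3, -0.5]
gripper_width: 0.0855
grasp_force: 0.0
```

```bash
python3 - <<'E'
from h import *
t=snap("top");s=snap("scene")
for n,im in(("top",t),("scene",s)):
    g=hsv(im);k=((g[:,:,2]>170)&(g[:,:,1]<50)).astype(np.uint8)*255
    for b in blobs(im,k,400):
        r=rect(n,b,.024)
        if abs(r[0]-600)<120 and r[2]<260: print(n,cv2.boundingRect(b),r)
    for c,z in(("green",.106),("orange",.157)):
        for b in blobs(im,c,8): print(n,c,cv2.boundingRect(b),rect(n,b,z))
plan([.62,-.2347,.15],6.5)
crop(s,180,190,380,340,4,"p11")
E
```

```text
top green (326, 259, 4, 6) [ 462.2 -163.3   14.     8.3  172.9]
top green (246, 184, 11, 14) [691.2  30.   46.4   9.3  22.8]
top orange (146, 280, 19, 6) [440.1 298.3  47.1  10.8  90.3]
top orange (186, 276, 19, 5) [441.2 193.5  47.6  10.3  90.9]
scene green (227, 272, 22, 16) [ 447.7 -169.4   52.5   24.5  175.3]
scene green (278, 182, 12, 16) [684.8  15.5  64.   18.2  27. ]
scene orange (167, 166, 12, 17) [441.  179.6  70.4  12.2  89.9]
scene orange (153, 145, 11, 16) [440.  283.1  73.   11.3  89.6]
yaw now 6.3 turn [-0.03 -0.03 -0.25] shift cm [-9.12 16.26 12.11]
```

View pics/p11.png

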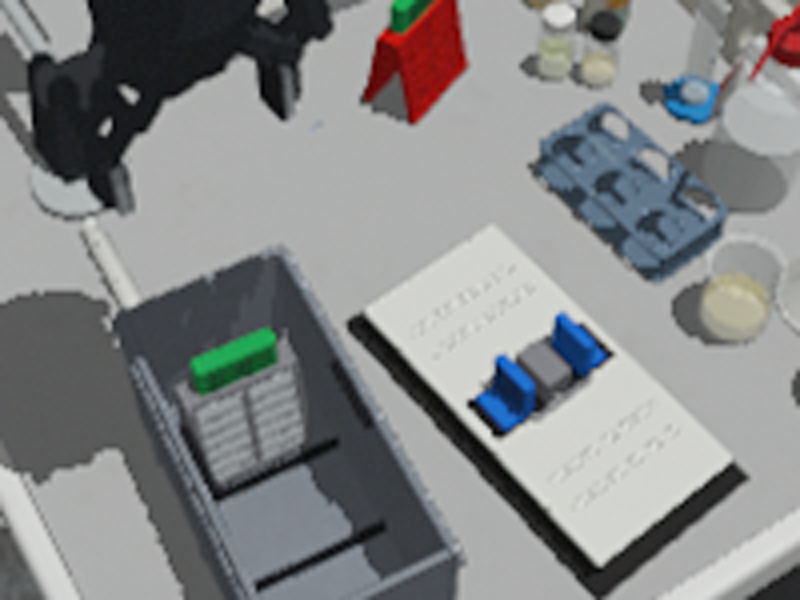

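The green screen stands in the left bay (crop 240,410), the other bays are empty, and the cover is where I left it. Next I pick up the cover.

{"name": "carry_out", "arguments": {
  "targets": [
    [0,0,0,-1.5,2.5,0,0],
    [0,0,0,-1.9,3.4,0.5,0],
    [0,0,0,-1.9,3.4,1,0],
    [0,0,0,-1.9,3.4,2,0],
    [0,0,0,-1.9,3.4,3,0],
    [0,0,0,0,0.1,3,0],
    [0,0,0,0,0,2.5,0],
    [0,0,0,0,0,0,0]
  ]
}}

```text
time: 43.22
position: [0.6079, -0.2301, 0.1491]
tool_rot: [-0.007, 0.667, 0.745, -0.002]
force: [-0.6, 0.9, -1.6]
gripper_width: 0.0854
grasp_force: 0.0
```

{"name": "carry_out", "arguments": {
  "targets": [
    [0,0,0,0,0,0,0],
    [0,0,0,0,0,0,0],
    [0,0,0,0,0,0,0]
  ]
}}

```text
time: 43.47
position: [0.6137, -0.2327, 0.1599]
tool_rot: [0.002, 0.667, 0.745, 0.001]
force: [0.2, 0.2, 0.6]
gripper_width: 0.0853
grasp_force: 0.0
```

```bash
python3 - <<'E'
from h import *
plan([.6199,-.2347,.026],6.5)
E
```

```text
yaw now 6.3 turn [ 0.23  0.13 -0.17] shift cm [-0.27  0.59 13.39]
```

{"name": "carry_out", "arguments": {
  "targets": [
    [0,0,-0.2,-0.3,0.6,2,0],
    [0,0,0,0,0,2.5,0],
    [0,0,0,0,0,2.5,0],
    [0,0,0,0,0,2.5,0],
    [0,0,0,0,0,2,0],
    [0,0,0,0,0,1,0],
    [0,0,0,0,0,0,0],
    [0,0,0,0,0,0,0]
  ]
}}

```text
time: 44.13
position: [0.6195, -0.2347, 0.0336]
tool_rot: [0.001, 0.666, 0.746, 0.0]
force: [0.8, 0.1, -0.1]
gripper_width: 0.0852
grasp_force: 0.0
```

{"name": "carry_out", "arguments": {
  "targets": [
    [0,0,0,0,0,0,0],
    [0,0,0,0,0,0,0]
  ]
}}

```text
time: 44.3
position: [0.6204, -0.2351, 0.0346]
tool_rot: [0.002, 0.666, 0.746, 0.001]
force: [0.3, 0.5, 0.1]
gripper_width: 0.0852
grasp_force: 0.0
```

```bash
python3 - <<'E'
from h import *
plan([.6199,-.2347,.026],6.5)
E
```

```text
yaw now 6.5 turn [0.22 0.12 0.05] shift cm [ 0.05 -0.04  0.86]
```

{"name": "carry_out", "arguments": {
  "targets": [
    [0.2,0.1,0,0,0,0.8,0],
    [0,0,0,0,0,0,0.2],
    [0,0,0,0,0,0,0.3],
    [0,0,0,0,0,0,0.34],
    [0,0,0,0,0,0,0.38],
    [0,0,0,0,0,0,0.42]
  ],
  "squeeze": 40
}}

```text
time: 44.8
position: [0.6191, -0.2343, 0.0248]
tool_rot: [-0.001, 0.666, 0.746, -0.0]
force: [-0.0, 0.6, 1.4]
gripper_width: 0.0495
grasp_force: 4.6
```

{"name": "carry_out", "arguments": {
  "targets": [
    [0,0,0,0,0,0,0.46],
    [0,0,0,0,0,0,0.52],
    [0,0,0,0,0,0,0.7],
    [0,0,0,0,0,0,0.8],
    [0,0,0,0,0,0,0.8],
    [0,0,0,0,0,0,0.8]
  ]
}}

```text
time: 45.3
position: [0.619, -0.2345, 0.0259]
tool_rot: [-0.001, 0.666, 0.746, -0.001]
force: [-1.2, 1.6, 9.0]
gripper_width: 0.0406
grasp_force: 40.1
```

{"name": "carry_out", "arguments": {
  "targets": [
    [0,0,0,0,0,-0.5,0.8],
    [0,0,0,0,0,-1.5,0.8],
    [0,0,0,0,0,-3,0.8],
    [0,0,0,0,0,-4,0.8],
    [0,0,0,0,0,-4,0.8],
    [0,0,0,0,0,-3.5,0.8],
    [0,0,3.5,0,0,-1,0.8],
    [0,0,4,0,0,0,0.8]
  ]
}}

```text
time: 45.97
position: [0.6221, -0.236, 0.2057]
tool_rot: [0.003, 0.714, 0.7, 0.001]
force: [0.5, -0.8, -1.7]
gripper_width: 0.0401
grasp_force: 41.3
```

{"name": "carry_out", "arguments": {
  "targets": [
    [0,0,3.5,0,0,0,0.8],
    [0,0,0,0,-1.5,0,0.8],
    [0,0,0,0.1,-3,0,0.8],
    [0,0,0,0.1,-3,0,0.8],
    [0,0,0,0,-3,0,0.8],
    [0,0,0,0,-3,0,0.8],
    [0,0,0,0,-2,0,0.8],
    [0,0,0,0,-1,0,0.8]
  ]
}}

```text
time: 46.63
position: [0.4513, -0.2188, 0.1991]
tool_rot: [-0.003, 0.734, 0.679, -0.002]
force: [-1.0, -0.1, -2.7]
gripper_width: 0.0399
grasp_force: 41.3
```

{"name": "carry_out", "arguments": {
  "targets": [
    [0,0,0,0,-0.5,0,0.8],
    [0,0,0,0,0,0,0.8],
    [0,0,0,0,0,0,0.8],
    [0,0,0,0,0,0,0.8],
    [0,0,0,0,0,0,0.8]
  ]
}}

```text
time: 47.05
position: [0.451, -0.2196, 0.1999]
tool_rot: [-0.001, 0.734, 0.679, -0.001]
force: [-0.3, 0.5, -2.4]
gripper_width: 0.04
grasp_force: 41.3
```

```bash
python3 - <<'E'
from h import *
plan([.4455,-.2247,.125],-4.5)
E
```

```text
yaw now -4.4 turn [-0.16 -0.05  0.08] shift cm [-0.55 -0.51  7.49]
```

{"name": "carry_out", "arguments": {
  "targets": [
    [-0.1,0,0,-0.5,-0.5,1,0.8],
    [0,0,0,0,0,1.5,0.8],
    [0,0,0,0,0,1.5,0.8],
    [0,0,0,0,0,0.5,0.8],
    [0,0,0,0,0,0,0.8],
    [0,0,0,0,0,0,0.8],
    [0,0,0,0,0,0,0.8],
    [0,0,0,0,0,0,0.8]
  ]
}}

```text
time: 47.72
position: [0.4451, -0.2244, 0.1556]
tool_rot: [-0.0, 0.734, 0.679, 0.0]
force: [0.3, 0.3, -2.2]
gripper_width: 0.0402
grasp_force: 41.3
```

```bash
python3 - <<'E'
from h import *
plan([.4455,-.2247,.125],-4.5)
s=snap("scene");crop(s,180,210,340,350,4,"p12")
E
```

```text
yaw now -4.4 turn [-0.02 -0.02  0.05] shift cm [-0.03  0.04  3.06]
```

View pics/p12.png

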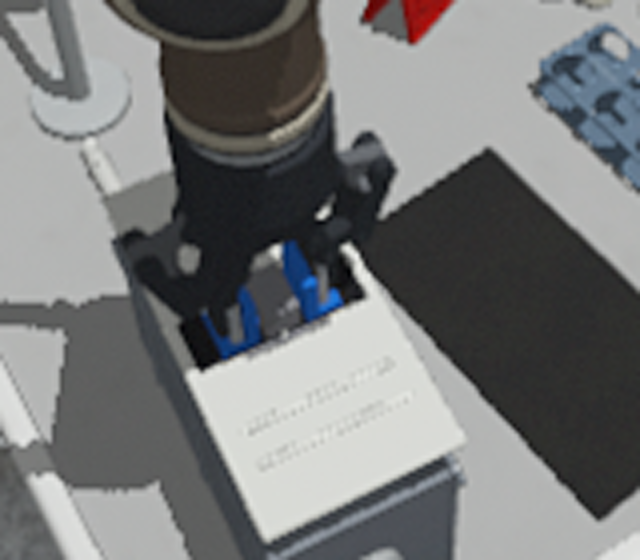

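The cover is aligned just above the mouth of the box, so I lower it gently.

{"name": "carry_out", "arguments": {
  "targets": [
    [0,0,0,0,0,0.5,0.8],
    [0,0,0,0,0,0.5,0.8],
    [0,0,0,0,0,0.5,0.8],
    [0,0,0,0,0,0,0.8],
    [0,0,0,0,0,0,0.8]
  ]
}}

```text
time: 48.18
position: [0.4437, -0.2235, 0.1389]
tool_rot: [-0.002, 0.734, 0.679, -0.0]
force: [0.1, -0.5, -2.2]
gripper_width: 0.04
grasp_force: 41.3
```

{"name": "carry_out", "arguments": {
  "targets": [
    [0,0,0,0,0,0.4,0.8],
    [0,0,0,0,0,0.4,0.8],
    [0,0,0,0,0,0.4,0.8],
    [0,0,0,0,0,0,0.8],
    [0,0,0,0,0,0,0.8]
  ]
}}

```text
time: 48.6
position: [0.4439, -0.2236, 0.1272]
tool_rot: [-0.002, 0.734, 0.679, -0.0]
force: [0.4, 0.5, -2.1]
gripper_width: 0.04
grasp_force: 41.3
```

{"name": "carry_out", "arguments": {
  "targets": [
    [0,0,0,0,0,0.2,0.8],
    [0,0,0,0,0,0.1,0.8],
    [0,0,0,0,0,0.1,0.8],
    [0,0,0,0,0,0,0.8],
    [0,0,0,0,0,0,0.8]
  ]
}}

```text
time: 49.02
position: [0.4445, -0.224, 0.1251]
tool_rot: [-0.001, 0.734, 0.679, -0.0]
force: [-3.3, 1.9, 6.5]
gripper_width: 0.0401
grasp_force: 43.4
```

Contact came at the seated height. I press a little more, then open and rise.

{"name": "carry_out", "arguments": {
  "targets": [
    [0,0,0,0,0,0.1,0.8],
    [0,0,0,0,0,0.1,0.8],
    [0,0,0,0,0,0,0.8],
    [0,0,0,0,0,0,0.8]
  ]
}}

```text
time: 49.35
position: [0.4446, -0.224, 0.125]
tool_rot: [-0.001, 0.734, 0.679, -0.0]
force: [-6.1, 4.2, 17.2]
gripper_width: 0.0406
grasp_force: 46.4
```

{"name": "carry_out", "arguments": {
  "targets": [
    [0,0,0,0,0,0,0.5],
    [0,0,0,0,0,0,0.4],
    [0,0,0,0,0,0,0.2],
    [0,0,0,0,0,0,0],
    [0,0,0,0,0,0,0],
    [0,0,0,0,0,-1,0],
    [0,0,0,0,0,-3,0],
    [0,0,0,0,0,-4,0]
  ]
}}

```text
time: 50.02
position: [0.4417, -0.2224, 0.1996]
tool_rot: [-0.005, 0.734, 0.679, -0.001]
force: [0.6, -0.2, -0.2]
gripper_width: 0.0854
grasp_force: 0.0
```

{"name": "carry_out", "arguments": {
  "targets": [
    [0,0,0,0,0,-4,0],
    [0,0,0,0,0,-4,0],
    [0,0,0,3,0,-2,0],
    [0,0,0,4,0,0,0],
    [0,0,0,4,0,0,0],
    [0,0,0,4,0,0,0],
    [0,0,0,4,0,0,0],
    [0,0,0,4,0,0,0]
  ]
}}

```text
time: 50.68
position: [0.4623, 0.007, 0.303]
tool_rot: [-0.001, 0.734, 0.679, 0.0]
force: [1.3, -0.5, 1.7]
gripper_width: 0.0853
grasp_force: 0.0
```

{"name": "carry_out", "arguments": {
  "targets": [
    [0,0,0,4,0,0,0],
    [0,0,0,2,0,0,0],
    [0,0,0,0,0,0,0],
    [0,0,0,0,0,0,0],
    [0,0,0,0,0,0,0]
  ]
}}

```text
time: 51.1
position: [0.4671, 0.0644, 0.3023]
tool_rot: [-0.001, 0.734, 0.679, -0.0]
force: [-0.0, 0.2, 0.3]
gripper_width: 0.0855
grasp_force: 0.0
```

```bash
python3 - <<'E'
from h import *
t=snap("top");s=snap("scene")
for n,im in(("top",t),("scene",s)):
    g=hsv(im);k=((g[:,:,2]>190)&(g[:,:,1]<40)).astype(np.uint8)*255
    for b in blobs(im,k,1500):
        r=rect(n,b,.123)
        if r[2]<280: print(n,cv2.boundingRect(b),r)
    for c,z in(("green",.106),("orange",.157),("blue",.1575)):
        for b in blobs(im,c,8): print(n,c,cv2.boundingRect(b),rect(n,b,z)[:3])
cv2.imwrite("pics/p13.png",s[:,:,::-1])
crop(s,130,100,400,370,2.2,"p13")
E
```

```text
top (274, 382, 68, 38) [105.8 -66.2 160.7  88.8  89.8]
top (135, 176, 88, 79) [630.6 234.4 248.8 212.6  89.8]
top orange (146, 280, 19, 6) [440.1 298.3  47.2]
top orange (186, 277, 6, 5) [440.4 210.6  13.1]
top blue (287, 149, 7, 7) [775.  -91.4  21.7]
scene (204, 248, 92, 103) [ 447.3 -198.6  269.2  108.5   85.5]
scene green (278, 182, 12, 16) [684.8  15.5  64. ]
scene orange (167, 166, 12, 17) [441.  179.7  70.4]
scene orange (153, 144, 11, 17) [440.3 284.4  75.8]
scene blue (228, 287, 15, 21) [ 410.8 -231.3   43.2]
scene blue (254, 277, 15, 19) [ 468.1 -234.6   44.1]
scene blue (119, 22, 23, 23) [ 614.3 1044.3  231.3]
scene blue (500, 0, 6, 5) [2073.2  425.6   46.3]
scene blue (436, 0, 92, 33) [1927.6  359.8  392.1]
```

View pics/p13.png

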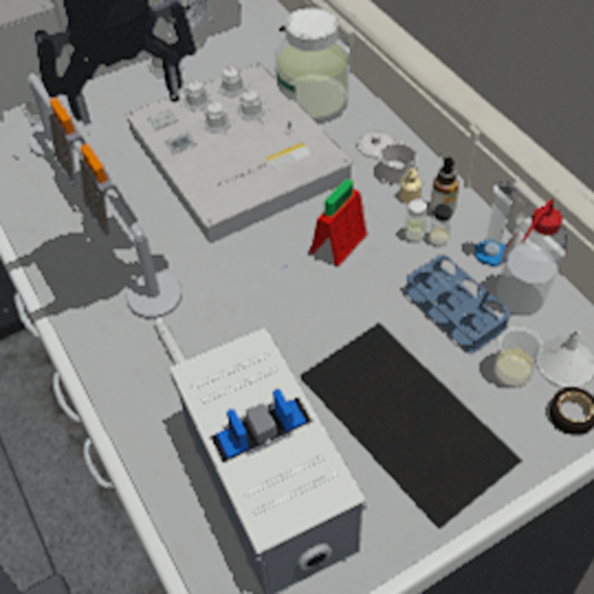

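The cover is back on the box, level. Both blue tabs are out and within 1 px of where they started. The two used screens hang on the rail, and the beaker (crop 515,360) still stands.

```bash
python3 -c "
from rig import ctrl
print(ctrl.job_done())"
```

```text
the job is handed in; nothing more can be done
None
```

The job is done and handed in: both used screens hang on the rail, the clean screen stands in the left bay, the cover is snapped back on level with both tabs out, and the beaker is still standing.

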